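# Count three dowels out on the tilting pocket board

### The arm

A 6-joint arm with a two-finger parallel gripper is mounted at the origin on the work surface. World frame = base frame: x ahead of the robot, y to its left, z up, the work surface at z = 0. Lengths are in mm, angles in rad, forces in N, time in s.
With the tool pointing down it reaches from about 350 to 975 mm from the base axis. Payload 7.1 kg.
Tool frame: the origin (TCP) lies midway between the tips of the shut fingers; the grasp point (between the pads) lies 19 mm behind it; z points along the fingers, y is the line along which they close (so a half turn about z gives the same grasp; the last joint's range is limited). The gripper opens to 88 mm and grips with 3 to 60 N. Pads are 20 mm wide; open, the fingers measure 115 mm over their backs; the gripper's body (75 mm by 178 mm) begins 61 mm behind the grasp point.
Start: joints at [-1.212, 0.423, 1.63, -0, 1.089, -0.019], TCP at [230.564, -580.9, 222.675] pointing down, gripper open.
Joint ranges: [-3, 3], [-0.9, 2.11], [0.09, 2.58], [-1.31, 4.45], [0.11, 2.69], [-2.54, 2.54]. Speed limits (rad/s): [2.39, 2.39, 3.01, 3.14, 3.14, 3.14].

### API

Orientations are given as a rotation vector (axis times angle).
In Python, from workcell import ctrl gives the robot as it stands.
- The arm moves only by the shell command python3 -m inch 'ROWS' [OPENING]. ROWS is JSON, a list of rows, each an object with "xyz": the shift along the tool's x, y, z in mm, a list of three; "rot": the turn, a rotation vector about the tool's x, y, z in rad, a list of three. In form: [{"xyz": [dx, dy, dz], "rot": [ax, ay, az]}, ...]. A call has 1 to 12 rows; each row is the pose to reach, as a shift and turn from the pose commanded when the call began, along the tool's axes at that moment; what a row does not reach only later rows make up. A row lasts 1/12 s, in which the tool goes at most 41.7 mm and 7.16 degrees, less where a joint would pass 70% of its speed; a pose out of reach is approached as far as the arm can. A call with a gripper value outside its range is refused whole. OPENING is the closure in counts, from 0 (fully open) to 255 (shut), set as the call begins (- or left out, the last holds). The fingers move at their own pace and stop on an object; the grip force is fixed at half the most. Time passes only in rows, so rows that repeat a pose let the fingers close. It gives the time, the measured TCP pose, the force, the opening and the grip force at its end, in the units of the state.
- ctrl.get_obs(): the state, without advancing time (a new reading comes with each control period).
- ctrl.get_image(name): name is "scene" or "top" or "wrist"; returns the picture (400x640x3 uint8, red, green, blue); there is no depth.
- ctrl.camera_model(name): a dict with "fx", "fy", "cx", "cy" (pixels), "position" and "attitude" of the camera in the world. Camera axes: x right, y up, looking along -z (the intrinsics and any distortion apply to the point x, -y, -z); pixel columns grow to the right and rows downward; lengths in mm; the calibration is good to about 2 mm. The wrist camera is an equidistant fisheye: a pixel r from the principal point sees the ray r / f radians off the axis. A picture is of the moment at which its call begins: read the wrist's pose just before it. camera_model takes no time and is no camera call; for the wrist camera it gives the pose at the moment of the call.
- ctrl.close_job(): hands the job in; it is judged then, once.
The state is a dict: "t": time; "qpos": joint angles; "qvel": joint speeds; "joint_torque": joint torques, N m; "ee_pos": TCP position; "orientation": TCP orientation; "ft_force": force on the tool from outside, world axes, zero at the start; "moment": the same for the moment, N m; "width": finger opening in mm; "grasp_force": force on a finger pad.
Only numpy, scipy, OpenCV 4.12 (cv2) and the standard library are available. Lean on these libraries where they do the work, as an engineer would, in place of code of your own. Each camera call takes 0.05 s, during which the arm holds its last target. There are 200 camera calls.

### The job

Count out three dowels on the tilting counting board: with the red gate slid fully shut, put every loose birch dowel from the bench mat into the blue channel, then slide the gate fully open and tilt the board handle end down so that dowels run over the pockets, and tip it back the other way until each of the three pockets holds a dowel and all the spare ones have run back into the channel (rock it again if a pocket stays empty). Finish with the board level, the gate fully shut again and everything let go, and leave the glue bottle, socket case and notebook where they are.

Things in the scene. Friction and masses are not known exactly. Their poses are not given: they have to be found in the camera images.
- stand: Plywood stand of the counting board, fixed on the bench mat (place and yaw differ from run to run); base plate 140 x 170 x 12 mm. Origin: centre of the base underside, on the mat, 3 mm above the bench. Its x axis is the board's tilt axis (pointing away from the robot, within 0.2 rad), its y axis points level along the board from the blue channel to the steel handle, z is up.
- pivot (a point): The board's tilt axis, half-way across the board, 140 mm above the stand's origin. Axes as the stand's.
- board (a joint): Tilt of the board, rad, -0.52 to 0.52. 0 level; positive: handle end down; negative: channel end down. Stiff hinge (0.45 N m): stays where it is left. Dowels roll on the deck by themselves and cross filled pockets either way at 0.45 rad or more; pocketed ones stay in at any tilt. Pockets fill well when moved at about 0.25 rad/s. Start: -0.1 to 0.1.
- deck (a point): Point on the deck's upper face, 12 mm above the pivot along the board's own z. Axes: x across the board, y along it to the handle, z up out of the deck; they tilt with it. In mm here: lane x -31.5 to 31.5; channel y -161 to -29; gate blade y -29 to -23; pockets y 0, 34, 68 (flat deck between); far end wall y 151. Walls around the deck: 28 high (20 at the far end), 6 thick.
- channel (a point): Centre of the blue channel, 5 mm above deck level, at deck y -95 mm; axes as deck. 63 x 132 mm, room for six dowels side by side, each lying across it (along x). Its floor sinks at 0.06 rad from deck level at the gate to 8 mm lower at the outer end. Side walls: upright to 12 mm, then flaring at 45 degrees to 26 mm above deck level, so a dowel let go just above centres itself.
- pocket1 (a point): Pocket 1 of 3 (1 is nearest the channel): a slot across the whole lane, 22 mm wide, 19 mm deep; the point is the centre of a dowel seated in it, 9 mm below the deck (a seated dowel stands 1 mm proud). Axes as deck.
- pocket2 (a point): Pocket 2 of 3 (1 is nearest the channel): a slot across the whole lane, 22 mm wide, 19 mm deep; the point is the centre of a dowel seated in it, 9 mm below the deck (a seated dowel stands 1 mm proud). Axes as deck.
- pocket3 (a point): Pocket 3 of 3 (1 is nearest the channel): a slot across the whole lane, 22 mm wide, 19 mm deep; the point is the centre of a dowel seated in it, 9 mm below the deck (a seated dowel stands 1 mm proud). Axes as deck.
- handle (a point): Centre of the steel handle bar of the board, 12 mm thick and 64 mm long along x, in line with the tilt axis; at y 223 mm, z 12 mm from the pivot in the board's own axes, 60 mm clear beyond the end wall. Open space below it.
- gate (a joint): Slide of the red channel gate along the board's x axis, m: 0 fully shut (blade right across the lane), 0.068 fully open (blade clear of the lane, pulled out to the +x side). Friction 1.5 N; stays where it is left. The blade is 6 mm thick and rises 14 mm above the deck. Start: half-way, 0.015 to 0.05.
- gate_grip (a point): Grip post of the red gate: 24 mm along x, 14 mm along y, rising from 14 to 50 mm above the deck; the point lies 36 mm above the deck, on the post's axis. It stands 69.5 mm from the lane's middle when shut and moves with the gate towards +x. Axes as deck.
- dowel1_c (a point): Centre of a loose birch dowel, 20 mm diameter, 60 mm long, 14 g, smooth (friction about 0.3 on the board); its x axis lies along the dowel. Rolls easily on wood, hardly on the mat. Four to six are present (None: this one is absent); at the start they lie to the right of the board on a non-slip dark rubber mat 3 mm thick, which covers the bench from x 0.35 to 0.67 and y -0.45 to 0.29 m.
- dowel2_c (a point): Centre of a loose birch dowel, 20 mm diameter, 60 mm long, 14 g, smooth (friction about 0.3 on the board); its x axis lies along the dowel. Rolls easily on wood, hardly on the mat. Four to six are present (None: this one is absent); at the start they lie to the right of the board on a non-slip dark rubber mat 3 mm thick, which covers the bench from x 0.35 to 0.67 and y -0.45 to 0.29 m.
- dowel3_c (a point): Centre of a loose birch dowel, 20 mm diameter, 60 mm long, 14 g, smooth (friction about 0.3 on the board); its x axis lies along the dowel. Rolls easily on wood, hardly on the mat. Four to six are present (None: this one is absent); at the start they lie to the right of the board on a non-slip dark rubber mat 3 mm thick, which covers the bench from x 0.35 to 0.67 and y -0.45 to 0.29 m.
- dowel4_c (a point): Centre of a loose birch dowel, 20 mm diameter, 60 mm long, 14 g, smooth (friction about 0.3 on the board); its x axis lies along the dowel. Rolls easily on wood, hardly on the mat. Four to six are present (None: this one is absent); at the start they lie to the right of the board on a non-slip dark rubber mat 3 mm thick, which covers the bench from x 0.35 to 0.67 and y -0.45 to 0.29 m.
- dowel5_c (a point): Centre of a loose birch dowel, 20 mm diameter, 60 mm long, 14 g, smooth (friction about 0.3 on the board); its x axis lies along the dowel. Rolls easily on wood, hardly on the mat. Four to six are present (None: this one is absent); at the start they lie to the right of the board on a non-slip dark rubber mat 3 mm thick, which covers the bench from x 0.35 to 0.67 and y -0.45 to 0.29 m.
- dowel6_c (a point): Centre of a loose birch dowel, 20 mm diameter, 60 mm long, 14 g, smooth (friction about 0.3 on the board); its x axis lies along the dowel. Rolls easily on wood, hardly on the mat. Four to six are present (None: this one is absent); at the start they lie to the right of the board on a non-slip dark rubber mat 3 mm thick, which covers the bench from x 0.35 to 0.67 and y -0.45 to 0.29 m.
- glue_bottle: Bystander: white glue bottle with red cap, 60 mm diameter, 170 mm tall; origin at its foot. Leave alone.
- socket_case: Bystander: open green steel case of sockets, 110 x 170 mm, lid standing up 120 mm; origin under its centre. Leave alone.
- notebook: Bystander: notebook with a pencil on it, 150 x 210 x 22 mm; origin under its centre. Leave alone.
Not all that is in view belongs to the job. What is shaped like the part that bears dowel4_c but grey or turquoise is not meant.

How it is judged (in metres and radians):
On the way, in this order (a step that is already met when the one before it is completed fails the run):
1. every dowel lies in the channel behind the fully shut gate (y of dowel1_c in the frame of channel between -0.07 and 0.064 m and x of dowel1_c in the frame of channel between -0.008 and 0.008 m and z of dowel1_c in the frame of channel between -0.01 and 0.012 m and y of dowel2_c in the frame of channel between -0.07 and 0.064 m and x of dowel2_c in the frame of channel between -0.008 and 0.008 m and z of dowel2_c in the frame of channel between -0.01 and 0.012 m and y of dowel3_c in the frame of channel between -0.07 and 0.064 m and x of dowel3_c in the frame of channel between -0.008 and 0.008 m and z of dowel3_c in the frame of channel between -0.01 and 0.012 m and y of dowel4_c in the frame of channel between -0.07 and 0.064 m and x of dowel4_c in the frame of channel between -0.008 and 0.008 m and z of dowel4_c in the frame of channel between -0.01 and 0.012 m and y of dowel5_c in the frame of channel between -0.07 and 0.064 m and x of dowel5_c in the frame of channel between -0.008 and 0.008 m and z of dowel5_c in the frame of channel between -0.01 and 0.012 m and y of dowel6_c in the frame of channel between -0.07 and 0.064 m and x of dowel6_c in the frame of channel between -0.008 and 0.008 m and z of dowel6_c in the frame of channel between -0.01 and 0.012 m and value of joint gate below 0.006 m), for 0.2 s.
2. the gate is slid fully open (value of joint gate above 0.061 m), for 0.1 s.
3. the board is tilted handle end down and dowels have run out over the pockets (value of joint board above 0.15 rad and y of any of dowel1_c, dowel2_c, dowel3_c, dowel4_c, dowel5_c, dowel6_c in the frame of deck above -0.012 m), for 0.1 s.
4. the board is tipped back channel end down, each pocket holds a dowel and all the others are in the channel (value of joint board below -0.1 rad and distance between any of dowel1_c, dowel2_c, dowel3_c, dowel4_c, dowel5_c, dowel6_c and pocket1 below 0.007 m and distance between any of dowel1_c, dowel2_c, dowel3_c, dowel4_c, dowel5_c, dowel6_c and pocket2 below 0.007 m and distance between any of dowel1_c, dowel2_c, dowel3_c, dowel4_c, dowel5_c, dowel6_c and pocket3 below 0.007 m and (distance between dowel1_c and pocket1 below 0.007 m or distance between dowel1_c and pocket2 below 0.007 m or distance between dowel1_c and pocket3 below 0.007 m or (y of dowel1_c in the frame of channel between -0.07 and 0.064 m and x of dowel1_c in the frame of channel between -0.008 and 0.008 m and z of dowel1_c in the frame of channel between -0.01 and 0.012 m)) and (distance between dowel2_c and pocket1 below 0.007 m or distance between dowel2_c and pocket2 below 0.007 m or distance between dowel2_c and pocket3 below 0.007 m or (y of dowel2_c in the frame of channel between -0.07 and 0.064 m and x of dowel2_c in the frame of channel between -0.008 and 0.008 m and z of dowel2_c in the frame of channel between -0.01 and 0.012 m)) and (distance between dowel3_c and pocket1 below 0.007 m or distance between dowel3_c and pocket2 below 0.007 m or distance between dowel3_c and pocket3 below 0.007 m or (y of dowel3_c in the frame of channel between -0.07 and 0.064 m and x of dowel3_c in the frame of channel between -0.008 and 0.008 m and z of dowel3_c in the frame of channel between -0.01 and 0.012 m)) and (distance between dowel4_c and pocket1 below 0.007 m or distance between dowel4_c and pocket2 below 0.007 m or distance between dowel4_c and pocket3 below 0.007 m or (y of dowel4_c in the frame of channel between -0.07 and 0.064 m and x of dowel4_c in the frame of channel between -0.008 and 0.008 m and z of dowel4_c in the frame of channel between -0.01 and 0.012 m)) and (distance between dowel5_c and pocket1 below 0.007 m or distance between dowel5_c and pocket2 below 0.007 m or distance between dowel5_c and pocket3 below 0.007 m or (y of dowel5_c in the frame of channel between -0.07 and 0.064 m and x of dowel5_c in the frame of channel between -0.008 and 0.008 m and z of dowel5_c in the frame of channel between -0.01 and 0.012 m)) and (distance between dowel6_c and pocket1 below 0.007 m or distance between dowel6_c and pocket2 below 0.007 m or distance between dowel6_c and pocket3 below 0.007 m or (y of dowel6_c in the frame of channel between -0.07 and 0.064 m and x of dowel6_c in the frame of channel between -0.008 and 0.008 m and z of dowel6_c in the frame of channel between -0.01 and 0.012 m))), for 0.2 s.
At the end, for the whole second after the job is handed in: Each of the three pockets holds a dowel (centre within 7 mm of the pocket's site), every other dowel present lies in the channel, gate within 6 mm of fully shut, board level within 0.08 rad, dowels at rest (distance between any of dowel1_c, dowel2_c, dowel3_c, dowel4_c, dowel5_c, dowel6_c and pocket1 below 0.007 m and distance between any of dowel1_c, dowel2_c, dowel3_c, dowel4_c, dowel5_c, dowel6_c and pocket2 below 0.007 m and distance between any of dowel1_c, dowel2_c, dowel3_c, dowel4_c, dowel5_c, dowel6_c and pocket3 below 0.007 m and (distance between dowel1_c and pocket1 below 0.007 m or distance between dowel1_c and pocket2 below 0.007 m or distance between dowel1_c and pocket3 below 0.007 m or (y of dowel1_c in the frame of channel between -0.07 and 0.064 m and x of dowel1_c in the frame of channel between -0.008 and 0.008 m and z of dowel1_c in the frame of channel between -0.01 and 0.012 m)) and (distance between dowel2_c and pocket1 below 0.007 m or distance between dowel2_c and pocket2 below 0.007 m or distance between dowel2_c and pocket3 below 0.007 m or (y of dowel2_c in the frame of channel between -0.07 and 0.064 m and x of dowel2_c in the frame of channel between -0.008 and 0.008 m and z of dowel2_c in the frame of channel between -0.01 and 0.012 m)) and (distance between dowel3_c and pocket1 below 0.007 m or distance between dowel3_c and pocket2 below 0.007 m or distance between dowel3_c and pocket3 below 0.007 m or (y of dowel3_c in the frame of channel between -0.07 and 0.064 m and x of dowel3_c in the frame of channel between -0.008 and 0.008 m and z of dowel3_c in the frame of channel between -0.01 and 0.012 m)) and (distance between dowel4_c and pocket1 below 0.007 m or distance between dowel4_c and pocket2 below 0.007 m or distance between dowel4_c and pocket3 below 0.007 m or (y of dowel4_c in the frame of channel between -0.07 and 0.064 m and x of dowel4_c in the frame of channel between -0.008 and 0.008 m and z of dowel4_c in the frame of channel between -0.01 and 0.012 m)) and (distance between dowel5_c and pocket1 below 0.007 m or distance between dowel5_c and pocket2 below 0.007 m or distance between dowel5_c and pocket3 below 0.007 m or (y of dowel5_c in the frame of channel between -0.07 and 0.064 m and x of dowel5_c in the frame of channel between -0.008 and 0.008 m and z of dowel5_c in the frame of channel between -0.01 and 0.012 m)) and (distance between dowel6_c and pocket1 below 0.007 m or distance between dowel6_c and pocket2 below 0.007 m or distance between dowel6_c and pocket3 below 0.007 m or (y of dowel6_c in the frame of channel between -0.07 and 0.064 m and x of dowel6_c in the frame of channel between -0.008 and 0.008 m and z of dowel6_c in the frame of channel between -0.01 and 0.012 m)) and value of joint gate below 0.006 m and value of joint board between -0.08 and 0.08 rad and linear speed of each of dowel1, dowel2, dowel3, dowel4, dowel5, dowel6 below 0.03 m/s); the robot touches nothing.
It fails at once if the glue bottle is moved more than 30 mm (distance of glue_bottle from where it was at the start of the episode above 0.03 m).
It fails at once if the socket case is moved more than 30 mm (distance of socket_case from where it was at the start of the episode above 0.03 m).
It fails at once if the notebook is moved more than 30 mm (distance of notebook from where it was at the start of the episode above 0.03 m).
Of dowel1, dowel2, dowel3, dowel4, dowel5, dowel6 only 4 to 6 are there at a start; the rules pass over those that are not, and their reading is None.
At some moment in a run one of dowel1, dowel2, dowel3, dowel4, dowel5, dowel6 may be knocked a few centimetres aside while the robot is not near it.
Once in a run the grip may slacken for a moment while it holds something.
It also fails if it takes over 210 s, if anything falls off the work surface, if the arm or the gripper's body presses on something with over 40 N, if the wrist force passes 120 N, or if a joint passes its speed limit or range.

## Working session

There is one attempt and no reset: what is moved stays moved. The work goes in short steps, Python scripts to look and compute and a shell command to move; the robot and the scene stay as the last step left them, time stands still between calls to the robot, and variables do not carry over. Pictures are saved under pics/ and viewed, at most 14 in all, crops included, and the job is handed in when it is done.

```bash
ls; mkdir -p pics; python3 - <<'E'
from workcell import ctrl
import cv2
o=ctrl.get_obs();print(o)
for n in("scene","top"):
    m=ctrl.camera_model(n);print(n,m)
    cv2.imwrite(f"pics/{n}0.png",ctrl.get_image(n)[:,:,::-1])
print(ctrl.camera_model("wrist"))
E
```

```text
pics
{'t': 0.0, 'qpos': array([-1.21198514e+00,  4.23829959e-01,  1.63069018e+00,  3.54474231e-06,
        1.08860415e+00, -1.90102573e-02]), 'qvel': array([-9.98090758e-04, -6.66517193e-04,  1.80762042e-05, -6.39058459e-05,
        3.82871497e-04, -2.03918821e-03]), 'joint_torque': array([ 1.77405022e-03, -5.44616890e+01, -2.73658437e+01,  6.45376160e-02,
        2.26931105e-02, -1.31226798e-04]), 'ee_pos': array([ 230.38244205, -580.3871589 ,  221.90842707]), 'orientation': array([-3.08421896e+00, -5.89670750e-01,  4.01743771e-04]), 'ft_force': array([ 0.16056455, -0.20949412,  0.48258609]), 'moment': array([ 0.00693722, -0.01412261,  0.02848915]), 'grasp_force': 0.0, 'width': 87.80028421218289}
scene {'fx': 427.2187456183228, 'fy': 427.2187456183228, 'cx': 317.77623900313284, 'cy': 199.1358513724858, 'position': array([1120.62811761,  745.34046274,  697.68778268]), 'attitude': array([0.40087007, 1.23740941, 2.25404399])}
top {'fx': 366.3573908415018, 'fy': 366.3573908415018, 'cx': 319.7741632639464, 'cy': 202.15755048898697, 'position': array([548.3107691 ,  12.39428847, 935.5148852 ]), 'attitude': array([ 0.11177186, -0.05598316, -1.57223542])}
{'fx': 309.70691628693146, 'fy': 309.70691628693146, 'cx': 317.2035001894415, 'cy': 197.0128290843089, 'position': array([ 302.68347378, -551.9169351 ,  385.73452861]), 'attitude': array([-0.25011948,  0.1717213 , -1.18458589])}
```

View pics/top0.png

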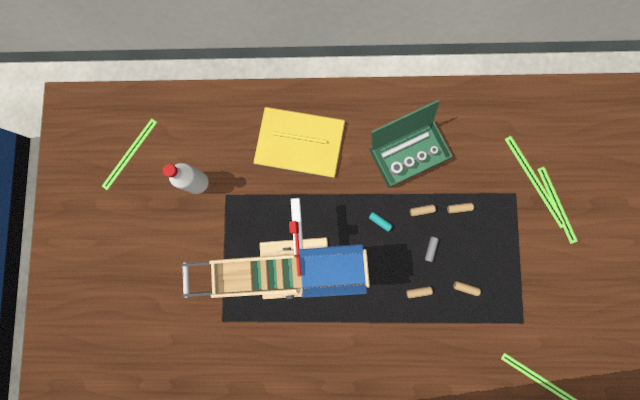

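View pics/scene0.png

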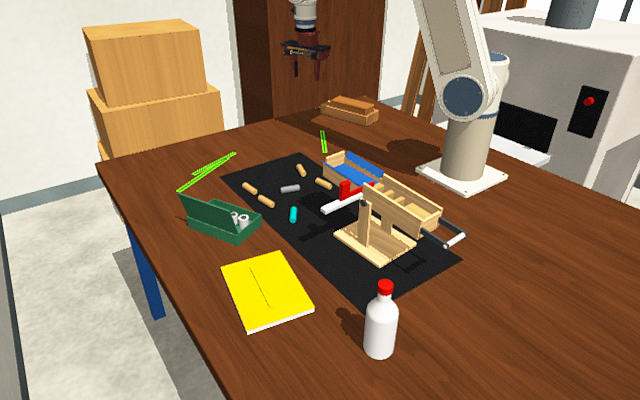

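Top view: birch dowels at (423,210), (460,208), (419,293) and (467,289). The look-alikes are grey at (432,249) and turquoise at (380,221), which are excluded by colour. The board's channel is at about (333,270), the gate post at (294,228) and the handle at (186,280). I'll confirm these in an enlarged crop.

```bash
cat > h.py <<'E'
import numpy as np, cv2
from scipy.spatial.transform import Rotation as R
from workcell import ctrl
def ray(n,px,m=None):
    m=m or ctrl.camera_model(n); u=(px[0]-m['cx'])/m['fx']; v=(px[1]-m['cy'])/m['fy']
    if n=='wrist':
        r=np.hypot(u,v); d=np.array([u/r*np.sin(r),-v/r*np.sin(r),-np.cos(r)]) if r>0 else np.array([0,0,-1.])
    else: d=np.array([u,-v,-1.])
    return np.array(m['position']),R.from_rotvec(m['attitude']).apply(d)
def onz(n,px,z,m=None):
    p,d=ray(n,px,m); return p+d*(z-p[2])/d[2]
def proj(n,P,m=None):
    m=m or ctrl.camera_model(n); q=R.from_rotvec(m['attitude']).inv().apply(np.atleast_2d(P)-m['position'])
    x,y,z=q[:,0],-q[:,1],-q[:,2]
    if n=='wrist':
        r=np.hypot(x,y); th=np.arctan2(r,z); s=th/r
        return np.c_[m['cx']+m['fx']*s*x,m['cy']+m['fy']*s*y]
    return np.c_[m['cx']+m['fx']*x/z,m['cy']+m['fy']*y/z]
def dowels(img,n,m=None,z=13,poly=None,amin=60):
    h=cv2.cvtColor(img,cv2.COLOR_RGB2HSV)
    k=((h[...,0]>8)&(h[...,0]<22)&(h[...,1]>70)&(h[...,2]>110)).astype(np.uint8)
    c,_=cv2.findContours(k,0,2); out=[]
    for q in c:
        a=cv2.contourArea(q)
        if a<amin: continue
        (x,y),(w,hh),an=cv2.minAreaRect(q); b=cv2.boxPoints(((x,y),(w,hh),an))
        e=[(b[0]+b[1])/2,(b[1]+b[2])/2,(b[2]+b[3])/2,(b[3]+b[0])/2]
        e=(e[0],e[2]) if np.linalg.norm(e[0]-e[2])>np.linalg.norm(e[1]-e[3]) else (e[1],e[3])
        A,B=onz(n,e[0],z,m),onz(n,e[1],z,m); C=(A+B)/2
        out.append((x,y,a,C,np.linalg.norm(A-B),np.arctan2(*(B-A)[[1,0]])))
    return out
E
python3 - <<'E'
from h import *
np.set_printoptions(precision=1,suppress=True)
im=cv2.imread('pics/top0.png')
for d in dowels(im[:,:,::-1],'top'):
    if d[0]>375 and 180<d[1]<330: print(np.array(d[:3]),d[3],'len',d[4],'yaw',round(d[5],3))
a=cv2.resize(im[185:335,170:385],None,fx=3.6,fy=3.6,interpolation=cv2.INTER_CUBIC)
b=cv2.resize(im[190:310,365:495],None,fx=4,fy=4,interpolation=cv2.INTER_CUBIC)
cv2.imwrite('pics/cb.png',a);cv2.imwrite('pics/cd.png',b)
E
```

```text
(no output)
```

View pics/cb.png

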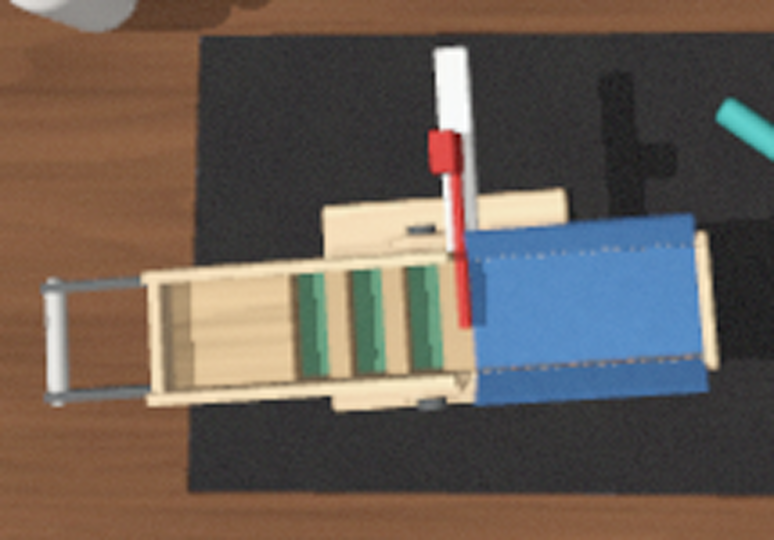

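View pics/cd.png

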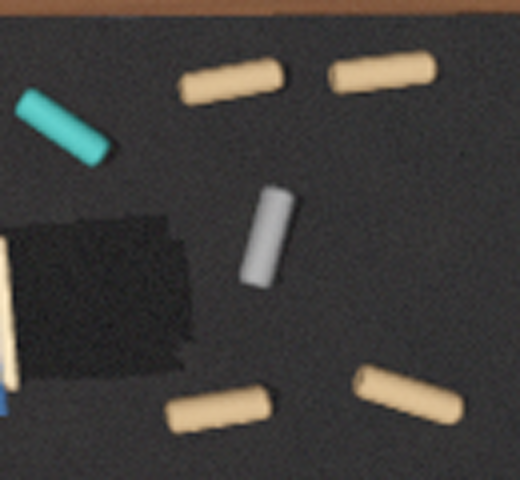

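The crops show four birch dowels with the grey and turquoise ones clearly separate. The gate is half out, with its post at crop (445,152), and the pockets are at crop x of about 311, 366 and 423. Next I'll fit the board pose.

```bash
sed -i 's/findContours(k,0,2)/findContours(k,1,2)/' h.py; cat > fit.py <<'E'
from h import *
from scipy.optimize import least_squares
np.set_printoptions(precision=2,suppress=True)
def pose(p): # x,y,yaw,tilt -> deck frame R,origin
    Rs=R.from_euler('z',p[2]); Rb=Rs*R.from_euler('x',-p[3]) # positive: +y end down
    return Rb,np.array([p[0],p[1],143.])+Rb.apply([0,0,12])
m=ctrl.camera_model('top')
C=lambda x,y:(x/3.6+170-.36,y/3.6+185-.36)
pts=[((37.5,157,20),C(143,272)),((-37.5,157,20),C(148,404)),((45.5,-161,26),C(693,215)),((-45.5,-161,26),C(708,391)),
((45.5,-29,26),C(463,232)),((-45.5,-29,26),C(477,405)),((32,223,6),C(55,283)),((-32,223,6),C(58,402))]
col=[((4,79,0),C(297,327)),((4,57,0),C(326,325)),((4,45,0),C(351,325)),((4,23,0),C(381,322)),((4,11,0),C(407,320)),((4,-11,0),C(440,318))]
def f(p,full=0):
    Rb,o=pose(p); P=[a for a,_ in pts]; r=proj('top',o+Rb.apply(P),m)-np.array([b for _,b in pts])
    c=proj('top',o+Rb.apply([a for a,_ in col]),m)[:,0]-np.array([b[0] for _,b in col])
    return (r,c) if full else np.r_[r.ravel(),c]
s=least_squares(f,[410,150,0,0],loss='soft_l1',x_scale=[10,10,.05,.05])
print(s.x,np.sqrt(np.diag(np.linalg.inv(s.jac.T@s.jac)))*1.); print(*f(s.x,1))
Rb,o=pose(s.x)
best=None
for g in np.arange(0,.069,.001)*1000:
    q=proj('top',o+Rb.apply([69.5+g,-26,50]),m)[0]; e=np.hypot(*(q-C(445,152)))
    if best is None or e<best[0]: best=(e,g)
print('gate',best)
E
python3 - <<'E'
from fit import *
im=cv2.imread('pics/top0.png')
for d in dowels(im[:,:,::-1],'top'):
    if d[0]>375 and 180<d[1]<330: print(np.array(d[:3]),d[3],'len',d[4],'yaw',round(d[5],3))
for n,P in dict(chan=[0,-95,5],grip=[69.5+best[1],-26,36],gripshut=[69.5,-26,36],handle=[0,223,0],p3=[0,68,-9]).items():
    print(n,o+Rb.apply(P))
sc=cv2.imread('pics/scene0.png'); ms=ctrl.camera_model('scene')
for P in [(37.5,157,20),(-37.5,157,20),(45.5,-161,26),(-45.5,-161,26),(45.5,-29,26),(-45.5,-29,26),(32,223,0),(-32,223,0),(69.5+best[1],-26,50)]:
    q=proj('scene',o+Rb.apply(P),ms)[0]; cv2.circle(sc,tuple(int(v) for v in np.round(q)),1,(255,0,255),-1)
cv2.imwrite('pics/sfit.png',cv2.resize(sc[130:280,290:480],None,fx=4,fy=4))
E
```

```text
[482.87 107.57   0.07   0.07] [1.43 0.78 0.01 0.02]
[[ 1.8   0.19]
 [ 1.86 -0.14]
 [ 0.32  1.41]
 [ 0.07 -1.38]
 [-0.59  1.32]
 [-1.5  -1.34]
 [-0.61  1.43]
 [-0.48 -1.4 ]] [-1.29  0.76 -0.65  1.2  -0.45  0.65]
gate (np.float64(0.6372874985130684), np.float64(23.0))
[419.18 292.05 184.  ] [ 424.86 -197.85   13.  ] len 63.29813088426036 yaw 1.737
[466.65 288.55 196.  ] [ 433.66 -312.74   13.  ] len 66.71638137452784 yaw -1.892
[422.38 209.92 178.5 ] [ 626.39 -211.86   13.  ] len 64.56530142522496 yaw 1.765
[460.07 207.6  182.  ] [ 631.79 -305.2    13.  ] len 65.03445709019279 yaw 1.678
[ 545.13  186.66 1649.  ] [ 685.74 -515.13   13.  ] len 310.41757813170426 yaw -2.645
chan [489.54  14.13 166.22]
grip [576.76  91.44 192.61]
gripshut [553.81  89.8  192.61]
handle [466.95 330.31 140.29]
p3 [478.02 175.45 141.51]
```

View pics/sfit.png

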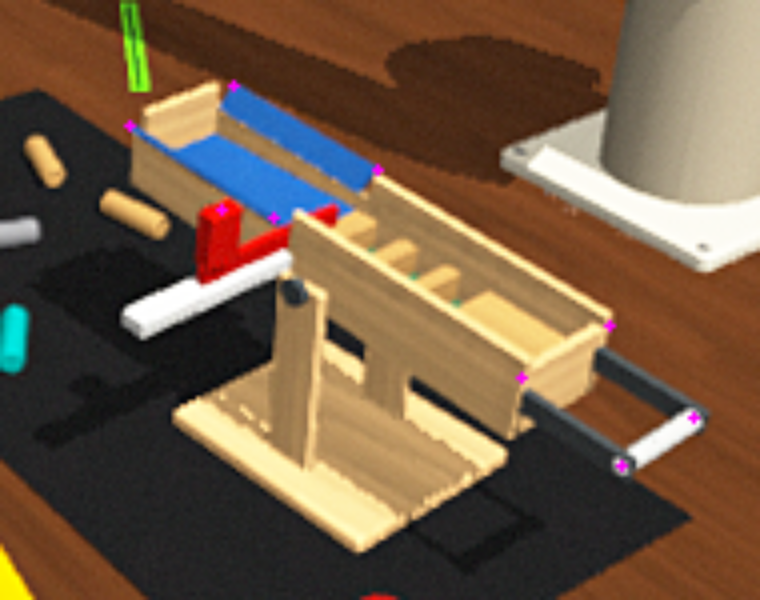

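The projected model lands on the board in the scene view, at the corners, handle ends and gate post, so the fit is good. Gate is about 23 mm open and tilt about +0.07. Now I'll write a move-planning helper and go to the gate post.

```bash
cat > plan.py <<'E'
import sys; from h import *
np.set_printoptions(precision=1,suppress=True)
S=np.array([482.87,107.57]);YAW=.07
def bp(x,y,z,t):  # deck-frame point (mm) at tilt t -> world
    Rb=R.from_euler('z',YAW)*R.from_euler('x',-t); return np.r_[S,143.]+Rb.apply([x,y,z+12])
def plan(P,yaw=YAW,tilt=0.,grasp=True): # grasp point target; tilt turns the tool with the board
    o=ctrl.get_obs(); T=R.from_rotvec(o['orientation'])
    G=R.from_euler('z',YAW)*R.from_euler('x',-tilt)*R.from_euler('z',yaw-YAW)*R.from_euler('x',np.pi)
    P=np.array(P)+(G.apply([0,0,19]) if grasp else 0)
    print('xyz',T.inv().apply(P-o['ee_pos']),'rot',np.round((T.inv()*G).as_rotvec(),3),'->',P)
E
python3 - <<'E'
from plan import *
p=bp(92.5,-26,36,.07); plan(p+[0,0,70])
plan(p)
E
```

```text
xyz [ 569.8 -496.8  -21. ] rot [-0.   0.   0.3] -> [576.7  91.5 243.7]
xyz [ 569.8 -496.8   49. ] rot [-0.   0.   0.3] -> [576.7  91.5 173.7]
```

```bash
python3 -m inch '[{"xyz":[150,-130,-21],"rot":[0,0,0.1]},{"xyz":[150,-130,-21],"rot":[0,0,0.1]},{"xyz":[300,-260,-21],"rot":[0,0,0.2]},{"xyz":[300,-260,-21],"rot":[0,0,0.3]},{"xyz":[300,-260,-21],"rot":[0,0,0.3]},{"xyz":[300,-260,-21],"rot":[0,0,0.3]},{"xyz":[300,-260,-21],"rot":[0,0,0.3]},{"xyz":[300,-260,-21],"rot":[0,0,0.3]},{"xyz":[300,-260,-21],"rot":[0,0,0.3]},{"xyz":[300,-260,-21],"rot":[0,0,0.3]},{"xyz":[300,-260,-21],"rot":[0,0,0.3]},{"xyz":[300,-260,-21],"rot":[0,0,0.3]}]' 100
python3 - <<'E'
from plan import *
plan(bp(92.5,-26,36,.07)+[0,0,70])
E
```

```text
t: 1.1
ee_pos: [413.8, -227.6, 243.6]
orientation: [3.139, 0.127, -0.0]
ft_force: [-0.6, -0.4, -0.8]
width: 53.6
grasp_force: 0.0
xyz [ 188.1 -304.9   -0.2] rot [0. 0. 0.] -> [576.7  91.5 243.7]
```

```bash
python3 -m inch '[{"xyz":[188,-305,0],"rot":[0,0,0.01]},{"xyz":[188,-305,0],"rot":[0,0,0.01]},{"xyz":[188,-305,0],"rot":[0,0,0.01]},{"xyz":[188,-305,0],"rot":[0,0,0.01]},{"xyz":[188,-305,0],"rot":[0,0,0.01]},{"xyz":[188,-305,0],"rot":[0,0,0.01]},{"xyz":[188,-305,0],"rot":[0,0,0.01]},{"xyz":[188,-305,0],"rot":[0,0,0.01]},{"xyz":[188,-305,0],"rot":[0,0,0.01]},{"xyz":[188,-305,0],"rot":[0,0,0.01]},{"xyz":[188,-305,0],"rot":[0,0,0.01]},{"xyz":[188,-305,0],"rot":[0,0,0.01]}]'
python3 - <<'E'
from plan import *
plan(bp(92.5,-26,36,.07))
m=ctrl.camera_model('wrist');im=ctrl.get_image('wrist')[:,:,::-1].copy()
print(proj('wrist',[bp(92.5,-26,50,.07)],m))
cv2.imwrite('pics/w1.png',im)
E
```

```text
t: 2.1
ee_pos: [576.7, 88.6, 243.1]
orientation: [3.139, 0.105, -0.002]
ft_force: [-0.3, -0.3, -0.8]
width: 53.5
grasp_force: 0.0
xyz [ 0.3 -3.  69.4] rot [ 0.  0. -0.] -> [576.7  91.5 173.7]
[[311.9 222.8]]
```

View pics/w1.png

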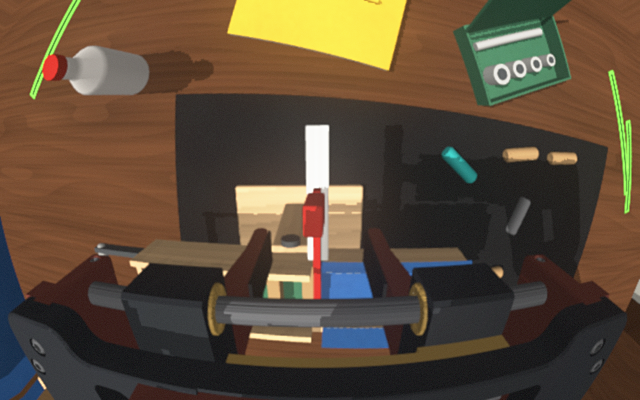

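The wrist view shows the red post at about (313,215), between the two fingers and within a few pixels of the predicted (312,223). I'll descend, grip and shut the gate.

```bash
python3 -m inch '[{"xyz":[0,-3,20]},{"xyz":[0,-3,40]},{"xyz":[0,-3,60]},{"xyz":[0,-3,69]},{"xyz":[0,-3,69]},{"xyz":[0,-3,69]},{"xyz":[0,-3,69]}]' && python3 -m inch '[{"xyz":[0,0,0]},{"xyz":[0,0,0]},{"xyz":[0,0,0]},{"xyz":[0,0,0]},{"xyz":[0,0,0]}]' 255 && python3 -m inch '[{"xyz":[-4,0,0]},{"xyz":[-8,0,0]},{"xyz":[-12,0,0]},{"xyz":[-16,0,0]},{"xyz":[-20,0,0]},{"xyz":[-22,0,0]},{"xyz":[-24,0,0]},{"xyz":[-25,0,0]},{"xyz":[-25,0,0]},{"xyz":[-25,0,0]}]'
```

```text
$[0]: bad value
```

```bash
python3 -m inch '[{"xyz":[0,-3,20],"rot":[0,0,0]},{"xyz":[0,-3,40],"rot":[0,0,0]},{"xyz":[0,-3,60],"rot":[0,0,0]},{"xyz":[0,-3,69],"rot":[0,0,0]},{"xyz":[0,-3,69],"rot":[0,0,0]},{"xyz":[0,-3,69],"rot":[0,0,0]}]' && python3 -m inch '[{"xyz":[0,0,0],"rot":[0,0,0]},{"xyz":[0,0,0],"rot":[0,0,0]},{"xyz":[0,0,0],"rot":[0,0,0]},{"xyz":[0,0,0],"rot":[0,0,0]},{"xyz":[0,0,0],"rot":[0,0,0]}]' 255 && python3 -m inch '[{"xyz":[-4,0,0],"rot":[0,0,0]},{"xyz":[-8,0,0],"rot":[0,0,0]},{"xyz":[-12,0,0],"rot":[0,0,0]},{"xyz":[-16,0,0],"rot":[0,0,0]},{"xyz":[-20,0,0],"rot":[0,0,0]},{"xyz":[-22,0,0],"rot":[0,0,0]},{"xyz":[-24,0,0],"rot":[0,0,0]},{"xyz":[-25,0,0],"rot":[0,0,0]},{"xyz":[-25,0,0],"rot":[0,0,0]},{"xyz":[-25,0,0],"rot":[0,0,0]}]'
```

```text
t: 2.65
ee_pos: [576.9, 92.1, 174.9]
orientation: [3.14, 0.104, -0.001]
ft_force: [0.8, -0.3, 0.4]
width: 53.5
grasp_force: 0.0
t: 3.07
ee_pos: [577.2, 93.2, 175.2]
orientation: [-3.14, -0.107, -0.001]
ft_force: [0.6, -0.3, -0.1]
width: 23.8
grasp_force: 0.0
t: 3.9
ee_pos: [552.4, 89.5, 175.2]
orientation: [3.136, 0.109, 0.002]
ft_force: [1.5, -8.8, 3.3]
width: 15.6
grasp_force: 30.0
```

```bash
python3 -m inch '[{"xyz":[-2,-1,0],"rot":[0,0,0]},{"xyz":[-4,-1,0],"rot":[0,0,0]},{"xyz":[-4,-1,0],"rot":[0,0,0]}]' && python3 -m inch '[{"xyz":[-2,0,0],"rot":[0,0,0]},{"xyz":[-4,0,0],"rot":[0,0,0]},{"xyz":[-4,0,0],"rot":[0,0,0]}]'
```

```text
t: 4.15
ee_pos: [552.3, 89.7, 175.5]
orientation: [3.135, 0.109, 0.015]
ft_force: [15.7, -12.7, -8.5]
width: 15.2
grasp_force: 29.8
t: 4.4
ee_pos: [550.5, 89.5, 176.1]
orientation: [3.135, 0.109, 0.022]
ft_force: [21.5, -12.2, -11.1]
width: 15.1
grasp_force: 29.8
```

The gate is against its stop. I'll release and rise.

```bash
python3 -m inch '[{"xyz":[6,0,0],"rot":[0,0,0]},{"xyz":[6,0,0],"rot":[0,0,0]},{"xyz":[6,0,0],"rot":[0,0,0]},{"xyz":[6,0,0],"rot":[0,0,0]},{"xyz":[6,0,-40],"rot":[0,0,0]},{"xyz":[6,0,-70],"rot":[0,0,0]},{"xyz":[6,0,-70],"rot":[0,0,0]}]' 130
python3 - <<'E'
from plan import *
plan(bp(0,-164,28,.07)+[0,0,25],grasp=False)
plan(bp(0,-164,28,-.12),grasp=False)
E
```

```text
t: 4.98
ee_pos: [552.7, 93.1, 250.3]
orientation: [-3.138, -0.107, -0.013]
ft_force: [0.8, -0.7, 0.3]
width: 43.2
grasp_force: 0.0
xyz [-68.7 141.7  30.2] rot [-0. -0. -0.] -> [494.1 -52.8 219.4]
xyz [-69.1 148.5  86.4] rot [-0. -0. -0.] -> [494.6 -59.6 163.1]
```

```bash
python3 -m inch '[{"xyz":[-34,71,0],"rot":[0,0,0]},{"xyz":[-69,144,0],"rot":[0,0,0]},{"xyz":[-69,144,0],"rot":[0,0,0]},{"xyz":[-69,144,15],"rot":[0,0,0]},{"xyz":[-69,144,30],"rot":[0,0,0]},{"xyz":[-69,144,30],"rot":[0,0,0]},{"xyz":[-69,144,30],"rot":[0,0,0]},{"xyz":[-69,144,30],"rot":[0,0,0]}]' 255 && python3 -m inch '[{"xyz":[0,0,6],"rot":[0,0,0]},{"xyz":[0,0,12],"rot":[0,0,0]},{"xyz":[0,0,18],"rot":[0,0,0]},{"xyz":[0,0,24],"rot":[0,0,0]},{"xyz":[0,0,30],"rot":[0,0,0]},{"xyz":[0,2,36],"rot":[0,0,0]},{"xyz":[0,3,42],"rot":[0,0,0]},{"xyz":[0,4,48],"rot":[0,0,0]},{"xyz":[0,4,54],"rot":[0,0,0]},{"xyz":[0,4,57],"rot":[0,0,0]},{"xyz":[0,4,57],"rot":[0,0,0]}]'
```

```text
t: 5.65
ee_pos: [491.4, -55.4, 215.1]
orientation: [-3.14, -0.108, -0.001]
ft_force: [-0.1, 0.3, 0.6]
width: 0.2
grasp_force: 0.0
t: 6.57
ee_pos: [490.6, -60.1, 156.7]
orientation: [-3.14, -0.106, 0.003]
ft_force: [-0.4, -1.0, 0.3]
width: 0.3
grasp_force: 0.0
```

```bash
python3 -m inch '[{"xyz":[0,0,-40],"rot":[0,0,0]},{"xyz":[0,0,-80],"rot":[0,0,0]},{"xyz":[-30,140,-80],"rot":[0,0,0]},{"xyz":[-60,140,-80],"rot":[0,0,0]},{"xyz":[-60,140,-80],"rot":[0,0,0]},{"xyz":[-60,140,-80],"rot":[0,0,0]},{"xyz":[-60,140,-80],"rot":[0,0,0]},{"xyz":[-60,140,-80],"rot":[0,0,0]}]' 130
python3 - <<'E'
from plan import *
plan([424.9,-197.9,60],1.737); plan([424.9,-197.9,13],1.737)
im=ctrl.get_image('top')[:,:,::-1].copy()
s=ctrl.get_image('scene')[:,:,::-1].copy()
for t,c in((0,(255,0,255)),(-.12,(0,0,255))):
  for P in [(37.5,157,20),(-37.5,157,20),(45.5,-161,26),(-45.5,-161,26),(69.5,-26,50)]:
    q=proj('scene',bp(*P,t))[0]; cv2.circle(s,tuple(int(v) for v in np.round(q)),1,c,-1)
a=cv2.resize(im[185:335,170:385],None,fx=2.7,fy=2.7)
b=cv2.resize(s[130:280,290:480],None,fx=3,fy=3)[:405]
cv2.imwrite('pics/c2.png',np.hstack([cv2.resize(a,(390,272)),cv2.resize(b,(400,272+50))[:272]]) if 0 else b)
E
```

```text
t: 7.23
ee_pos: [439.8, -204.6, 237.4]
orientation: [-3.139, -0.101, 0.001]
ft_force: [0.4, -0.1, 0.6]
width: 42.8
grasp_force: 0.0
xyz [-14.3  -7.5 196.4] rot [-0.  -0.  -1.7] -> [ 424.9 -197.9   41. ]
xyz [-14.3  -7.4 243.4] rot [-0.  -0.  -1.7] -> [ 424.9 -197.9   -6. ]
```

View pics/c2.png

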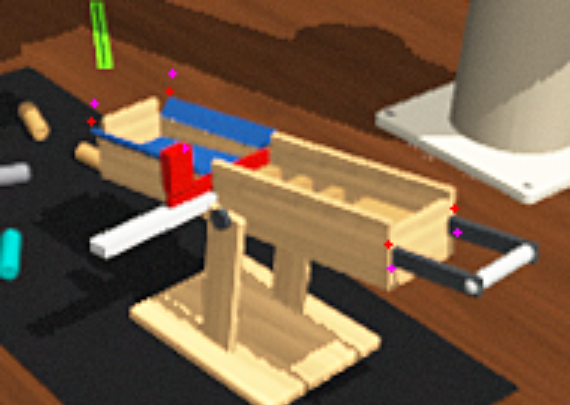

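The board now sits at about -0.17, channel end down. The gate is shut and the channel empty. Going to the first dowel.

```bash
python3 -m inch '[{"xyz":[-14,-7,10],"rot":[0,0,-1.67]},{"xyz":[-14,-7,20],"rot":[0,0,-1.67]},{"xyz":[-14,-7,40],"rot":[0,0,-1.67]},{"xyz":[-14,-7,60],"rot":[0,0,-1.67]},{"xyz":[-14,-7,80],"rot":[0,0,-1.67]},{"xyz":[-14,-7,100],"rot":[0,0,-1.67]},{"xyz":[-14,-7,120],"rot":[0,0,-1.67]},{"xyz":[-14,-7,140],"rot":[0,0,-1.67]},{"xyz":[-14,-7,160],"rot":[0,0,-1.67]},{"xyz":[-14,-7,170],"rot":[0,0,-1.67]},{"xyz":[-14,-7,170],"rot":[0,0,-1.67]},{"xyz":[-14,-7,170],"rot":[0,0,-1.67]}]'
python3 - <<'E'
from plan import *
for d in dowels(ctrl.get_image('top'),'top'):
    if d[0]>375 and 180<d[1]<330 and d[2]<400: print(np.array(d[:3]),d[3],'len',d[4],'yaw',round(d[5],3))
im=ctrl.get_image('wrist')
for d in dowels(im,'wrist'):
    if d[2]<3000: print('w',np.array(d[:3]),d[3],'len',d[4],'yaw',round(d[5],3))
plan([424.9,-197.9,24],1.737)
E
```

```text
t: 8.33
ee_pos: [426.3, -196.0, 66.6]
orientation: [-2.214, -2.226, 0.001]
ft_force: [0.5, -0.3, 0.5]
width: 43.0
grasp_force: 0.0
[413.  293.   92.5] [ 422.5 -182.8   13. ] len 33.97529028542239 yaw 1.574
[422.4 209.9 177. ] [ 626.4 -211.9   13. ] len 64.31256962004987 yaw 1.733
[460.1 207.6 181. ] [ 631.8 -305.2   13. ] len 65.10145728263669 yaw 1.692
w [ 25.9 386.   87. ] [-168.1 -584.6   13. ] len 93.49213236737809 yaw 0.263
w [419.  351.3 868.5] [ 535.2 -347.8   13. ] len 155.5053651069472 yaw -3.109
w [322.8 345.5 323.5] [ 431.9 -329.2   13. ] len 49.460090656517266 yaw -1.95
w [140.  331.5 403. ] [ 239.1 -333.    13. ] len 60.65612560881633 yaw -1.568
w [404.8 320.1 126.5] [ 507.1 -300.8   13. ] len 38.96650958885049 yaw -1.513
w [230.2 311.1 218.5] [ 348.7 -291.2   13. ] len 58.85996789249177 yaw -1.698
w [400.3 310.  475.5] [ 501.6 -289.8   13. ] len 63.816821085319006 yaw -1.382
w [233.7 310.  462. ] [ 352. -290.   13.] len 63.97015189309453 yaw -1.762
w [ 615.5  332.8 1549.5] [ 936.9 -457.1   13. ] len 409.77623379398693 yaw -1.114
w [535.6 228.3 319.5] [ 629.2 -214.2   13. ] len 64.30668273257251 yaw -1.385
w [ 314.8  217.8 1964.5] [ 425.4 -200.7   13. ] len 66.10124535263205 yaw -1.435
w [ 315.6  217.1 2246. ] [ 426.  -200.2   13. ] len 68.06117704275393 yaw -1.406
xyz [-1.5 -1.8 62.3] rot [-0.  -0.  -0.2] -> [ 424.9 -197.9    5. ]
```

```bash
python3 -m inch '[{"xyz":[-3,-1,20],"rot":[0,0,-0.13]},{"xyz":[-3,-1,40],"rot":[0,0,-0.15]},{"xyz":[-3,-1,55],"rot":[0,0,-0.15]},{"xyz":[-3,-1,62],"rot":[0,0,-0.15]},{"xyz":[-3,-1,62],"rot":[0,0,-0.15]},{"xyz":[-3,-1,62],"rot":[0,0,-0.15]}]' && python3 -m inch '[{"xyz":[0,0,0],"rot":[0,0,0]},{"xyz":[0,0,0],"rot":[0,0,0]},{"xyz":[0,0,0],"rot":[0,0,0]},{"xyz":[0,0,0],"rot":[0,0,0]},{"xyz":[0,0,0],"rot":[0,0,0]},{"xyz":[0,0,0],"rot":[0,0,0]}]' 255 && python3 -m inch '[{"xyz":[0,0,-20],"rot":[0,0,0]},{"xyz":[0,0,-60],"rot":[0,0,0]},{"xyz":[0,0,-100],"rot":[0,0,0.1]},{"xyz":[0,0,-140],"rot":[0,0,0.2]},{"xyz":[0,0,-180],"rot":[0,0,0.3]},{"xyz":[0,0,-215],"rot":[0,0,0.4]},{"xyz":[0,0,-215],"rot":[0,0,0.5]},{"xyz":[0,0,-215],"rot":[0,0,0.6]},{"xyz":[0,0,-215],"rot":[0,0,0.7]}]'
python3 - <<'E'
from plan import *
for z in(50,19): plan(bp(0,-100,z,-.17),.07,grasp=False)
E
```

```text
t: 8.93
ee_pos: [425.6, -200.3, 5.8]
orientation: [-2.053, -2.377, 0.0]
ft_force: [0.6, 0.6, -0.0]
width: 42.9
grasp_force: 0.0
t: 9.43
ee_pos: [425.7, -201.0, 6.2]
orientation: [2.052, 2.378, 0.0]
ft_force: [-0.8, 0.4, 6.5]
width: 19.1
grasp_force: 30.0
t: 10.18
ee_pos: [425.5, -200.9, 221.7]
orientation: [2.746, 1.523, 0.002]
ft_force: [0.2, 0.4, -0.7]
width: 19.4
grasp_force: 30.0
xyz [203.8 -50.7  34.5] rot [ 0.  -0.   0.9] -> [490.5  -1.2 187.2]
xyz [208.  -53.8  65. ] rot [ 0.  -0.   0.9] -> [490.1   4.  156.6]
```

```bash
python3 -m inch '[{"xyz":[50,-13,0],"rot":[0,0,0.1]},{"xyz":[90,-25,0],"rot":[0,0,0.2]},{"xyz":[130,-38,0],"rot":[0,0,0.3]},{"xyz":[170,-45,0],"rot":[0,0,0.4]},{"xyz":[206,-53,0],"rot":[0,0,0.52]},{"xyz":[206,-53,0],"rot":[0,0,0.64]},{"xyz":[206,-53,0],"rot":[0,0,0.76]},{"xyz":[206,-53,0],"rot":[0,0,0.88]},{"xyz":[206,-53,10],"rot":[0,0,0.94]},{"xyz":[206,-53,30],"rot":[0,0,0.94]},{"xyz":[206,-53,40],"rot":[0,0,0.94]},{"xyz":[206,-53,40],"rot":[0,0,0.94]}]'
python3 - <<'E'
from plan import *
for z in(19,): plan(bp(0,-100,z,-.17),.07,grasp=False)
E
```

```text
t: 11.18
ee_pos: [486.6, 2.4, 178.6]
orientation: [-3.139, -0.123, 0.007]
ft_force: [-0.6, -0.1, -0.0]
width: 18.9
grasp_force: 30.0
xyz [ 3.7 -1.3 21.9] rot [-0.  0.  0.] -> [490.1   4.  156.6]
```

Width is still 19, so the dowel is held. I'll lower it, release and rise.

```bash
python3 -m inch '[{"xyz":[3,-1,8],"rot":[0,0,0.01]},{"xyz":[3,-1,16],"rot":[0,0,0.01]},{"xyz":[3,-1,22],"rot":[0,0,0.01]},{"xyz":[3,-1,22],"rot":[0,0,0.01]},{"xyz":[3,-1,22],"rot":[0,0,0.01]}]' && python3 -m inch '[{"xyz":[0,0,0],"rot":[0,0,0]},{"xyz":[0,0,0],"rot":[0,0,0]},{"xyz":[0,0,0],"rot":[0,0,0]},{"xyz":[0,0,-20],"rot":[0,0,0]},{"xyz":[0,0,-60],"rot":[0,0,0]}]' 130 && python3 -m inch '[{"xyz":[-20,40,0],"rot":[0,0,-0.1]},{"xyz":[-30,80,0],"rot":[0,0,-0.2]},{"xyz":[-50,120,0],"rot":[0,0,-0.3]},{"xyz":[-60,160,0],"rot":[0,0,-0.4]},{"xyz":[-70,200,0],"rot":[0,0,-0.5]},{"xyz":[-80,240,0],"rot":[0,0,-0.6]},{"xyz":[-80,280,0],"rot":[0,0,-0.7]},{"xyz":[-80,310,0],"rot":[0,0,-0.8]},{"xyz":[-80,315,0],"rot":[0,0,-0.9]},{"xyz":[-80,315,0],"rot":[0,0,-1.0]},{"xyz":[-80,315,0],"rot":[0,0,-1.1]},{"xyz":[-80,315,0],"rot":[0,0,-1.1]}]'
python3 - <<'E'
from plan import *
im=ctrl.get_image('top')
for d in dowels(im,'top'):
    if d[0]>300 and 180<d[1]<330 and d[2]<400: print(np.array(d[:3]),d[3],'len',d[4],'yaw',round(d[5],3))
cv2.imwrite('pics/t3.png',im[:,:,::-1])
E
```

```text
t: 11.6
ee_pos: [491.2, 3.6, 158.4]
orientation: [-3.14, -0.106, 0.001]
ft_force: [-0.2, 0.1, -0.4]
width: 19.2
grasp_force: 30.0
t: 12.02
ee_pos: [488.4, 3.6, 215.9]
orientation: [-3.139, -0.106, 0.013]
ft_force: [0.3, -0.4, -0.1]
width: 42.8
grasp_force: 0.0
t: 13.02
ee_pos: [432.7, -316.6, 218.8]
orientation: [2.619, 1.735, 0.0]
ft_force: [0.9, 0.5, 0.3]
width: 43.1
grasp_force: 0.0
[466.7 288.6 194. ] [ 433.7 -312.7   13. ] len 66.71637712508122 yaw -1.892
[360.3 267.3 264. ] [484.5 -55.   13. ] len 68.96766022754106 yaw -3.067
[422.4 209.9 179.5] [ 626.5 -211.9   13. ] len 64.43693867872159 yaw 1.748
[460.1 207.6 182. ] [ 631.8 -305.2   13. ] len 65.03445709019279 yaw 1.678
```

The first dowel sits at the channel's outer end at (360,267). Next is the dowel at (434,-313).

```bash
python3 - <<'E'
from plan import *
plan([433.7,-312.7,24],1.25)
E
```

```text
xyz [  3.6  -0.7 213.8] rot [ 0.   0.  -0.1] -> [ 433.7 -312.7    5. ]
```

```bash
python3 -m inch '[{"xyz":[3,-1,40],"rot":[0,0,-0.08]},{"xyz":[3,-1,80],"rot":[0,0,-0.08]},{"xyz":[3,-1,120],"rot":[0,0,-0.08]},{"xyz":[3,-1,160],"rot":[0,0,-0.08]},{"xyz":[3,-1,190],"rot":[0,0,-0.08]},{"xyz":[3,-1,205],"rot":[0,0,-0.08]},{"xyz":[3,-1,213],"rot":[0,0,-0.08]},{"xyz":[3,-1,213],"rot":[0,0,-0.08]},{"xyz":[3,-1,213],"rot":[0,0,-0.08]}]' && python3 -m inch '[{"xyz":[0,0,0],"rot":[0,0,0]},{"xyz":[0,0,0],"rot":[0,0,0]},{"xyz":[0,0,0],"rot":[0,0,0]},{"xyz":[0,0,0],"rot":[0,0,0]},{"xyz":[0,0,0],"rot":[0,0,0]},{"xyz":[0,0,0],"rot":[0,0,0]}]' 255 && python3 -m inch '[{"xyz":[0,0,-20],"rot":[0,0,0]},{"xyz":[0,0,-60],"rot":[0,0,0]},{"xyz":[0,0,-100],"rot":[0,0,0.1]},{"xyz":[0,0,-140],"rot":[0,0,0.2]},{"xyz":[20,0,-175],"rot":[0,0,0.3]},{"xyz":[40,-5,-200],"rot":[0,0,0.4]},{"xyz":[75,-10,-215],"rot":[0,0,0.5]},{"xyz":[110,-15,-215],"rot":[0,0,0.6]},{"xyz":[145,-20,-215],"rot":[0,0,0.7]},{"xyz":[180,-25,-215],"rot":[0,0,0.8]},{"xyz":[215,-30,-215],"rot":[0,0,0.9]},{"xyz":[250,-37,-215],"rot":[0,0,1.0]}]'
python3 - <<'E'
from plan import *
for z in(19,): plan(bp(0,-95,z,-.17),.07,grasp=False)
E
```

```text
t: 13.82
ee_pos: [433.6, -313.0, 6.0]
orientation: [2.551, 1.833, 0.0]
ft_force: [-0.5, -0.4, 0.1]
width: 43.1
grasp_force: 0.0
t: 14.32
ee_pos: [433.6, -313.2, 6.2]
orientation: [2.549, 1.835, 0.001]
ft_force: [-0.2, 0.7, 6.1]
width: 19.1
grasp_force: 30.0
t: 15.32
ee_pos: [477.5, -62.5, 220.8]
orientation: [3.118, 0.38, 0.001]
ft_force: [0.7, 0.3, 0.6]
width: 19.6
grasp_force: 30.0
xyz [ 29.1 -66.4  63.3] rot [ 0.  -0.   0.2] -> [489.8   8.9 157.5]
```

```bash
python3 -m inch '[{"xyz":[15,-33,0],"rot":[0,0,0.1]},{"xyz":[29,-66,10],"rot":[0,0,0.17]},{"xyz":[29,-66,20],"rot":[0,0,0.17]},{"xyz":[29,-66,40],"rot":[0,0,0.17]},{"xyz":[29,-66,55],"rot":[0,0,0.17]},{"xyz":[29,-66,63],"rot":[0,0,0.17]},{"xyz":[29,-66,63],"rot":[0,0,0.17]},{"xyz":[29,-66,63],"rot":[0,0,0.17]}]' && python3 -m inch '[{"xyz":[0,0,0],"rot":[0,0,0]},{"xyz":[0,0,0],"rot":[0,0,0]},{"xyz":[0,0,0],"rot":[0,0,0]},{"xyz":[0,0,-20],"rot":[0,0,0]},{"xyz":[0,0,-60],"rot":[0,0,0]}]' 130 && python3 -m inch '[{"xyz":[15,30,0],"rot":[0,0,-0.1]},{"xyz":[30,65,0],"rot":[0,0,-0.2]},{"xyz":[45,100,0],"rot":[0,0,-0.3]},{"xyz":[60,130,0],"rot":[0,0,-0.4]},{"xyz":[75,165,0],"rot":[0,0,-0.5]},{"xyz":[90,200,0],"rot":[0,0,-0.6]},{"xyz":[105,225,0],"rot":[0,0,-0.7]},{"xyz":[120,230,0],"rot":[0,0,-0.8]},{"xyz":[120,230,0],"rot":[0,0,-0.9]},{"xyz":[120,230,0],"rot":[0,0,-1.0]},{"xyz":[120,230,0],"rot":[0,0,-1.1]},{"xyz":[120,230,0],"rot":[0,0,-1.2]}]'
python3 - <<'E'
from plan import *
im=ctrl.get_image('top')
for d in dowels(im,'top'):
    if d[0]>300 and 180<d[1]<330 and d[2]<700: print(np.array(d[:3]),d[3],'len',d[4],'yaw',round(d[5],3))
cv2.imwrite('pics/t4.png',im[:,:,::-1])
plan([626.4,-212,24],1.74)
E
```

```text
t: 15.98
ee_pos: [489.2, 6.6, 157.5]
orientation: [-3.139, -0.122, 0.002]
ft_force: [-0.3, -0.1, -0.5]
width: 19.6
grasp_force: 30.0
t: 16.4
ee_pos: [486.5, 6.9, 215.2]
orientation: [-3.139, -0.122, 0.012]
ft_force: [0.8, -0.2, -0.2]
width: 42.8
grasp_force: 0.0
t: 17.4
ee_pos: [627.0, -213.4, 218.1]
orientation: [2.517, 1.879, 0.0]
ft_force: [-0.3, -0.2, -0.1]
width: 42.8
grasp_force: 0.0
[632.5 324.  224. ] [ 352.5 -698.2   13. ] len 102.02369762291627 yaw 3.052
[367.3 267.4  95. ] [484.3 -72.5  13. ] len 75.98779136108202 yaw -3.069
[357.6 267.2 632.5] [484.8 -48.3  13. ] len 85.82195507097863 yaw -3.07
[524.5 234.5 137. ] [ 564.6 -459.    13. ] len 36.84772861526078 yaw 3.082
[422.3 209.9 172.5] [ 626.3 -211.7   13. ] len 63.99060727725851 yaw 1.748
[311.5 185.  182. ] [691.4  66.3  13. ] len 99.55491264563148 yaw -1.578
xyz [  1.1  -0.9 213.1] rot [ 0.   0.  -0.5] -> [ 626.4 -212.     5. ]
```

```bash
python3 -m inch '[{"xyz":[1,-1,40],"rot":[0,0,-0.12]},{"xyz":[1,-1,80],"rot":[0,0,-0.24]},{"xyz":[1,-1,120],"rot":[0,0,-0.36]},{"xyz":[1,-1,160],"rot":[0,0,-0.46]},{"xyz":[1,-1,190],"rot":[0,0,-0.46]},{"xyz":[1,-1,205],"rot":[0,0,-0.46]},{"xyz":[1,-1,213],"rot":[0,0,-0.46]},{"xyz":[1,-1,213],"rot":[0,0,-0.46]},{"xyz":[1,-1,213],"rot":[0,0,-0.46]}]' && python3 -m inch '[{"xyz":[0,0,0],"rot":[0,0,0]},{"xyz":[0,0,0],"rot":[0,0,0]},{"xyz":[0,0,0],"rot":[0,0,0]},{"xyz":[0,0,0],"rot":[0,0,0]},{"xyz":[0,0,0],"rot":[0,0,0]},{"xyz":[0,0,0],"rot":[0,0,0]}]' 255 && python3 -m inch '[{"xyz":[0,0,-20],"rot":[0,0,0]},{"xyz":[0,0,-60],"rot":[0,0,0]},{"xyz":[0,0,-100],"rot":[0,0,0.1]},{"xyz":[0,0,-140],"rot":[0,0,0.2]},{"xyz":[20,-7,-175],"rot":[0,0,0.3]},{"xyz":[40,-15,-200],"rot":[0,0,0.4]},{"xyz":[70,-25,-215],"rot":[0,0,0.5]},{"xyz":[100,-36,-215],"rot":[0,0,0.6]},{"xyz":[130,-47,-215],"rot":[0,0,0.7]},{"xyz":[160,-58,-215],"rot":[0,0,0.8]},{"xyz":[190,-70,-215],"rot":[0,0,0.9]},{"xyz":[210,-80,-215],"rot":[0,0,1.0]}]'
python3 - <<'E'
from plan import *
for z in(19,): plan(bp(0,-80,z,-.17),.07,grasp=False)
E
```

```text
t: 18.2
ee_pos: [627.4, -212.2, 6.1]
orientation: [2.029, 2.396, 0.001]
ft_force: [0.6, 0.3, -0.5]
width: 43.1
grasp_force: 0.0
t: 18.7
ee_pos: [626.6, -211.9, 5.3]
orientation: [2.028, 2.398, 0.001]
ft_force: [-1.4, 0.1, 4.9]
width: 19.2
grasp_force: 30.0
t: 19.7
ee_pos: [510.6, -16.1, 219.5]
orientation: [-2.932, -1.126, 0.001]
ft_force: [0.0, -0.0, -0.6]
width: 19.4
grasp_force: 30.0
xyz [ 10.4 -44.1  59.5] rot [-0.   0.   0.7] -> [488.8  23.7 160. ]
```

```bash
python3 -m inch '[{"xyz":[5,-22,0],"rot":[0,0,0.12]},{"xyz":[10,-44,0],"rot":[0,0,0.24]},{"xyz":[10,-44,0],"rot":[0,0,0.36]},{"xyz":[10,-44,0],"rot":[0,0,0.48]},{"xyz":[10,-44,10],"rot":[0,0,0.58]},{"xyz":[10,-44,25],"rot":[0,0,0.66]},{"xyz":[10,-44,40],"rot":[0,0,0.66]},{"xyz":[10,-44,52],"rot":[0,0,0.66]},{"xyz":[10,-44,60],"rot":[0,0,0.66]},{"xyz":[10,-44,60],"rot":[0,0,0.66]},{"xyz":[10,-44,60],"rot":[0,0,0.66]}]' && python3 -m inch '[{"xyz":[0,0,0],"rot":[0,0,0]},{"xyz":[0,0,0],"rot":[0,0,0]},{"xyz":[0,0,0],"rot":[0,0,0]},{"xyz":[0,0,-20],"rot":[0,0,0]},{"xyz":[0,0,-60],"rot":[0,0,0]}]' 130 && python3 -m inch '[{"xyz":[15,35,0],"rot":[0,0,-0.12]},{"xyz":[30,70,0],"rot":[0,0,-0.24]},{"xyz":[45,105,0],"rot":[0,0,-0.36]},{"xyz":[60,140,0],"rot":[0,0,-0.48]},{"xyz":[75,175,0],"rot":[0,0,-0.6]},{"xyz":[90,210,0],"rot":[0,0,-0.7]},{"xyz":[100,245,0],"rot":[0,0,-0.8]},{"xyz":[110,280,0],"rot":[0,0,-0.9]},{"xyz":[120,315,0],"rot":[0,0,-1.0]},{"xyz":[120,338,0],"rot":[0,0,-1.1]},{"xyz":[120,338,0],"rot":[0,0,-1.2]},{"xyz":[120,338,0],"rot":[0,0,-1.3]}]'
python3 - <<'E'
from plan import *
im=ctrl.get_image('top')
for d in dowels(im,'top'):
    if d[0]>300 and 180<d[1]<330 and d[2]<1100: print(np.array(d[:3]),d[3],'len',d[4],'yaw',round(d[5],3))
cv2.imwrite('pics/t5.png',im[:,:,::-1])
plan([631.8,-305.2,24],1.685)
E
```

```text
t: 20.62
ee_pos: [490.1, 21.3, 159.5]
orientation: [3.139, 0.122, -0.001]
ft_force: [0.2, 0.3, 0.1]
width: 19.2
grasp_force: 30.0
t: 21.03
ee_pos: [487.3, 21.2, 217.1]
orientation: [-3.139, -0.122, 0.013]
ft_force: [-0.1, -0.2, 0.3]
width: 42.8
grasp_force: 0.0
t: 22.03
ee_pos: [636.0, -308.3, 219.6]
orientation: [2.422, 2.0, 0.0]
ft_force: [-0.1, 0.2, -1.2]
width: 42.8
grasp_force: 0.0
[351.3 267.9 761. ] [483.  -32.9  13. ] len 72.82900694795428 yaw 1.651
[460.1 207.6 181. ] [ 631.8 -305.2   13. ] len 65.10145728263669 yaw 1.692
xyz [  1.5  -4.5 214.7] rot [ 0.   0.  -0.3] -> [ 631.8 -305.2    5. ]
```

```bash
python3 -m inch '[{"xyz":[1,-4,40],"rot":[0,0,-0.12]},{"xyz":[1,-4,80],"rot":[0,0,-0.24]},{"xyz":[1,-4,120],"rot":[0,0,-0.3]},{"xyz":[1,-4,160],"rot":[0,0,-0.3]},{"xyz":[1,-4,190],"rot":[0,0,-0.3]},{"xyz":[1,-4,206],"rot":[0,0,-0.3]},{"xyz":[1,-4,214],"rot":[0,0,-0.3]},{"xyz":[1,-4,214],"rot":[0,0,-0.3]},{"xyz":[1,-4,214],"rot":[0,0,-0.3]}]' && python3 -m inch '[{"xyz":[0,0,0],"rot":[0,0,0]},{"xyz":[0,0,0],"rot":[0,0,0]},{"xyz":[0,0,0],"rot":[0,0,0]},{"xyz":[0,0,0],"rot":[0,0,0]},{"xyz":[0,0,0],"rot":[0,0,0]},{"xyz":[0,0,0],"rot":[0,0,0]}]' 255 && python3 -m inch '[{"xyz":[0,0,-20],"rot":[0,0,0]},{"xyz":[0,0,-60],"rot":[0,0,0]},{"xyz":[0,0,-100],"rot":[0,0,0.1]},{"xyz":[0,0,-140],"rot":[0,0,0.2]},{"xyz":[20,-7,-175],"rot":[0,0,0.3]},{"xyz":[40,-13,-200],"rot":[0,0,0.4]},{"xyz":[75,-23,-215],"rot":[0,0,0.5]},{"xyz":[110,-33,-215],"rot":[0,0,0.6]},{"xyz":[145,-43,-215],"rot":[0,0,0.7]},{"xyz":[180,-53,-215],"rot":[0,0,0.8]},{"xyz":[215,-63,-215],"rot":[0,0,0.9]},{"xyz":[250,-73,-215],"rot":[0,0,1.0]}]'
python3 - <<'E'
from plan import *
for z in(19,): plan(bp(0,-65,z,-.17),.07,grasp=False)
E
```

```text
t: 22.83
ee_pos: [633.5, -305.0, 7.0]
orientation: [2.099, 2.335, 0.001]
ft_force: [-0.1, 0.3, 0.8]
width: 43.3
grasp_force: 0.0
t: 23.33
ee_pos: [632.9, -304.8, 6.5]
orientation: [2.099, 2.336, 0.001]
ft_force: [-0.1, 0.2, 6.5]
width: 19.4
grasp_force: 30.0
t: 24.33
ee_pos: [532.0, -62.4, 220.7]
orientation: [-2.966, -1.037, 0.0]
ft_force: [0.7, 1.3, -0.6]
width: 18.9
grasp_force: 30.0
xyz [  28.2 -106.5   58.1] rot [-0.   0.   0.6] -> [487.7  38.4 162.6]
```

```bash
python3 -m inch '[{"xyz":[9,-35,0],"rot":[0,0,0.12]},{"xyz":[19,-70,0],"rot":[0,0,0.24]},{"xyz":[28,-106,0],"rot":[0,0,0.36]},{"xyz":[28,-106,0],"rot":[0,0,0.48]},{"xyz":[28,-106,10],"rot":[0,0,0.6]},{"xyz":[28,-106,25],"rot":[0,0,0.6]},{"xyz":[28,-106,40],"rot":[0,0,0.6]},{"xyz":[28,-106,50],"rot":[0,0,0.6]},{"xyz":[28,-106,58],"rot":[0,0,0.6]},{"xyz":[28,-106,58],"rot":[0,0,0.6]},{"xyz":[28,-106,58],"rot":[0,0,0.6]}]' && python3 -m inch '[{"xyz":[0,0,0],"rot":[0,0,0]},{"xyz":[0,0,0],"rot":[0,0,0]},{"xyz":[0,0,0],"rot":[0,0,0]},{"xyz":[0,0,-20],"rot":[0,0,0]},{"xyz":[0,0,-60],"rot":[0,0,0]}]' 130 && python3 -m inch '[{"xyz":[0,0,-20],"rot":[0,0,0]},{"xyz":[20,35,-20],"rot":[0,0,0]},{"xyz":[20,70,-20],"rot":[0,0,0]},{"xyz":[20,105,-20],"rot":[0,0,0]},{"xyz":[20,140,-20],"rot":[0,0,0]},{"xyz":[20,150,-20],"rot":[0,0,0]},{"xyz":[20,150,-20],"rot":[0,0,0]}]'
python3 - <<'E'
from plan import *
im=ctrl.get_image('top')[:,:,::-1]
cv2.imwrite('pics/t6.png',cv2.resize(im[190:320,175:525],None,fx=2.28,fy=2.28))
E
```

```text
t: 25.25
ee_pos: [488.3, 36.2, 162.5]
orientation: [-3.139, -0.122, 0.001]
ft_force: [0.4, 0.3, 0.5]
width: 19.5
grasp_force: 30.0
t: 25.67
ee_pos: [485.6, 36.1, 220.1]
orientation: [3.139, 0.122, -0.013]
ft_force: [0.5, -0.1, -0.4]
width: 42.3
grasp_force: 0.0
t: 26.25
ee_pos: [520.3, -113.8, 243.0]
orientation: [3.139, 0.117, 0.001]
ft_force: [0.1, 0.4, 0.4]
width: 42.7
grasp_force: 0.0
```

View pics/t6.png

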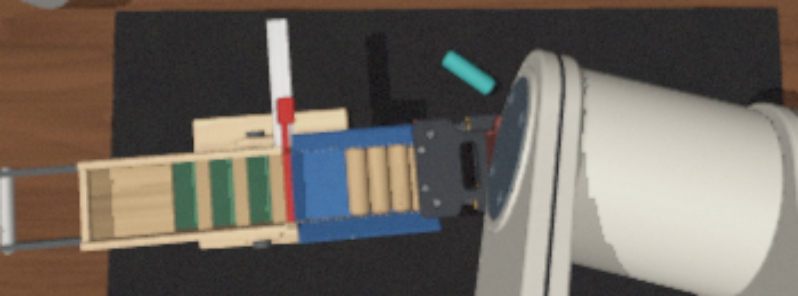

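Four dowels lie side by side at the outer end of the channel, crop x of about 355 to 415, and the gate is shut. Next is opening the gate.

```bash
python3 - <<'E'
from plan import *
plan(bp(69.5,-26,36,-.17)+[0,0,70],tilt=-.17)
plan(bp(69.5,-26,36,-.17),tilt=-.17)
E
```

```text
xyz [  48.9 -191.1    5.7] rot [0.2 0.  0. ] -> [554.3  82.  237.2]
xyz [  48.9 -191.1   75.7] rot [0.2 0.  0. ] -> [554.3  82.  167.2]
```

```bash
python3 -m inch '[{"xyz":[10,-38,5],"rot":[0.1,0,0]},{"xyz":[20,-76,5],"rot":[0.17,0,0]},{"xyz":[30,-114,5],"rot":[0.17,0,0]},{"xyz":[40,-152,5],"rot":[0.17,0,0]},{"xyz":[49,-190,5],"rot":[0.17,0,0]},{"xyz":[49,-190,5],"rot":[0.17,0,0]},{"xyz":[49,-190,20],"rot":[0.17,0,0]},{"xyz":[49,-190,40],"rot":[0.17,0,0]},{"xyz":[49,-190,60],"rot":[0.17,0,0]},{"xyz":[49,-190,75],"rot":[0.17,0,0]},{"xyz":[49,-190,75],"rot":[0.17,0,0]},{"xyz":[49,-190,75],"rot":[0.17,0,0]}]' && python3 -m inch '[{"xyz":[0,0,0],"rot":[0,0,0]},{"xyz":[0,0,0],"rot":[0,0,0]},{"xyz":[0,0,0],"rot":[0,0,0]},{"xyz":[0,0,0],"rot":[0,0,0]},{"xyz":[0,0,0],"rot":[0,0,0]},{"xyz":[0,0,0],"rot":[0,0,0]},{"xyz":[0,0,0],"rot":[0,0,0]},{"xyz":[0,0,0],"rot":[0,0,0]}]' 255
```

```text
t: 27.3
ee_pos: [553.2, 82.4, 167.3]
orientation: [-2.969, -0.117, 0.013]
ft_force: [1.1, -0.3, -1.2]
width: 43.0
grasp_force: 0.0
t: 27.97
ee_pos: [554.5, 81.6, 168.2]
orientation: [-2.969, -0.115, 0.009]
ft_force: [-0.6, 1.5, 4.9]
width: 14.0
grasp_force: 30.0
```

```bash
python3 -m inch '[{"xyz":[8,0,0],"rot":[0,0,0]},{"xyz":[16,0,0],"rot":[0,0,0]},{"xyz":[24,0,0],"rot":[0,0,0]},{"xyz":[32,0,0],"rot":[0,0,0]},{"xyz":[40,0,0],"rot":[0,0,0]},{"xyz":[48,0,0],"rot":[0,0,0]},{"xyz":[56,0,0],"rot":[0,0,0]},{"xyz":[62,0,0],"rot":[0,0,0]},{"xyz":[66,0,0],"rot":[0,0,0]},{"xyz":[70,0,0],"rot":[0,0,0]},{"xyz":[72,0,0],"rot":[0,0,0]},{"xyz":[72,0,0],"rot":[0,0,0]}]'
```

```text
t: 28.97
ee_pos: [623.0, 86.6, 167.5]
orientation: [-2.97, -0.116, 0.021]
ft_force: [-12.4, -4.1, 12.2]
width: 13.9
grasp_force: 30.0
```

```bash
python3 -m inch '[{"xyz":[-3,0,0],"rot":[0,0,0]},{"xyz":[-3,0,0],"rot":[0,0,0]},{"xyz":[-3,0,0],"rot":[0,0,0]},{"xyz":[-3,0,0],"rot":[0,0,0]},{"xyz":[-3,0,-30],"rot":[0,0,0]},{"xyz":[-3,0,-70],"rot":[0,0,0]},{"xyz":[-3,0,-110],"rot":[0,0,0]},{"xyz":[-3,0,-150],"rot":[0,0,0]},{"xyz":[-3,0,-150],"rot":[0,0,0]}]' 130
python3 - <<'E'
from plan import *
plan(bp(0,223,0,-.17)+[0,0,70],tilt=-.17)
plan(bp(0,223,0,-.17),tilt=-.17)
print(ctrl.get_obs()['qpos'].round(2))
E
```

```text
t: 29.72
ee_pos: [629.1, 60.8, 324.4]
orientation: [-2.97, -0.116, -0.011]
ft_force: [0.6, -0.1, 0.8]
width: 42.9
grasp_force: 0.0
xyz [-141.8 -261.7  124.3] rot [ 0. -0.  0.] -> [467.4 328.  243.8]
xyz [-142.7 -249.9  193.3] rot [ 0. -0.  0.] -> [467.4 328.  173.8]
[-0.   0.3  1.5  0.2  1.3  1.4]
```

```bash
python3 -m inch '[{"xyz":[-20,-36,0],"rot":[0,0,0]},{"xyz":[-40,-72,10],"rot":[0,0,0]},{"xyz":[-60,-108,30],"rot":[0,0,0]},{"xyz":[-80,-144,50],"rot":[0,0,0]},{"xyz":[-100,-180,70],"rot":[0,0,0]},{"xyz":[-120,-216,90],"rot":[0,0,0]},{"xyz":[-142,-250,110],"rot":[0,0,0]},{"xyz":[-142,-250,140],"rot":[0,0,0]},{"xyz":[-142,-250,165],"rot":[0,0,0]},{"xyz":[-142,-250,180],"rot":[0,0,0]},{"xyz":[-142,-250,193],"rot":[0,0,0]},{"xyz":[-142,-250,193],"rot":[0,0,0]}]'  && python3 -m inch '[{"xyz":[0,0,0],"rot":[0,0,0]},{"xyz":[0,0,0],"rot":[0,0,0]},{"xyz":[0,0,0],"rot":[0,0,0]},{"xyz":[0,0,0],"rot":[0,0,0]},{"xyz":[0,0,0],"rot":[0,0,0]},{"xyz":[0,0,0],"rot":[0,0,0]},{"xyz":[0,0,0],"rot":[0,0,0]},{"xyz":[0,0,0],"rot":[0,0,0]}]' 255
python3 -c "
from plan import *
print(ctrl.get_obs()['qpos'].round(2))
plan(bp(0,223,0,-.17),tilt=-.17)
im=ctrl.get_image('scene')[:,:,::-1]
cv2.imwrite('pics/s7.png',cv2.resize(im[110:280,280:480],None,fx=3.5,fy=3.5))"
```

```text
t: 30.72
ee_pos: [459.9, 328.6, 164.7]
orientation: [-2.972, -0.117, 0.016]
ft_force: [0.1, -0.8, -0.6]
width: 43.0
grasp_force: 0.0
t: 31.38
ee_pos: [462.2, 328.2, 167.9]
orientation: [-2.97, -0.116, 0.008]
ft_force: [2.0, -5.5, 1.4]
width: 11.1
grasp_force: 30.0
[0.5 0.4 1.9 0.2 0.8 1.9]
xyz [ 5.2 -0.4 -5.9] rot [0. 0. 0.] -> [467.4 328.  173.8]
```

View pics/s7.png

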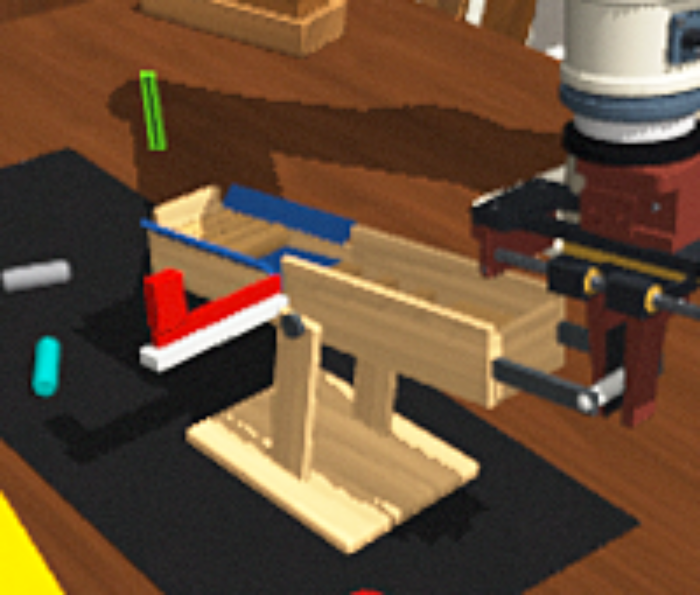

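The handle is gripped and the gate fully out. I'll tilt handle-down on an arc at about 0.24 rad/s.

```bash
python3 -m inch '[{"xyz":[0,0.3,4.5],"rot":[-0.02,0,0]},{"xyz":[0,0.7,8.9],"rot":[-0.04,0,0]},{"xyz":[0,1.2,13.4],"rot":[-0.06,0,0]},{"xyz":[0,1.8,17.8],"rot":[-0.08,0,0]},{"xyz":[0,2.4,22.2],"rot":[-0.1,0,0]},{"xyz":[0,3.2,26.6],"rot":[-0.12,0,0]},{"xyz":[0,4,31],"rot":[-0.14,0,0]},{"xyz":[0,4.9,35.4],"rot":[-0.16,0,0]},{"xyz":[0,5.9,39.7],"rot":[-0.18,0,0]},{"xyz":[0,7,44],"rot":[-0.2,0,0]},{"xyz":[0,8.2,48.3],"rot":[-0.22,0,0]},{"xyz":[0,9.5,52.6],"rot":[-0.24,0,0]}]'
```

```text
t: 32.43
ee_pos: [462.2, 327.7, 114.4]
orientation: [3.068, 0.119, 0.005]
ft_force: [2.1, -4.9, 1.9]
width: 11.0
grasp_force: 30.0
```

Forces are low, so I'll carry on.

```bash
python3 -m inch '[{"xyz":[0,0.3,4.5],"rot":[-0.02,0,0]},{"xyz":[0,0.7,8.9],"rot":[-0.04,0,0]},{"xyz":[0,1.2,13.4],"rot":[-0.06,0,0]},{"xyz":[0,1.8,17.8],"rot":[-0.08,0,0]},{"xyz":[0,2.4,22.2],"rot":[-0.1,0,0]},{"xyz":[0,3.2,26.6],"rot":[-0.12,0,0]},{"xyz":[0,4,31],"rot":[-0.14,0,0]},{"xyz":[0,4.9,35.4],"rot":[-0.16,0,0]},{"xyz":[0,5.9,39.7],"rot":[-0.18,0,0]},{"xyz":[0,7,44],"rot":[-0.2,0,0]},{"xyz":[0,8.2,48.3],"rot":[-0.22,0,0]},{"xyz":[0,9.5,52.6],"rot":[-0.24,0,0]}]' && python3 -m inch '[{"xyz":[0,0.3,4.5],"rot":[-0.02,0,0]},{"xyz":[0,0.7,8.9],"rot":[-0.04,0,0]},{"xyz":[0,1.2,13.4],"rot":[-0.06,0,0]},{"xyz":[0,1.8,17.8],"rot":[-0.08,0,0]},{"xyz":[0,2.4,22.2],"rot":[-0.1,0,0]},{"xyz":[0,3.2,26.6],"rot":[-0.12,0,0]},{"xyz":[0,4,31],"rot":[-0.14,0,0]},{"xyz":[0,4.9,35.4],"rot":[-0.16,0,0]},{"xyz":[0,5.4,37.5],"rot":[-0.17,0,0]},{"xyz":[0,5.4,37.5],"rot":[-0.17,0,0]},{"xyz":[0,5.4,37.5],"rot":[-0.17,0,0]},{"xyz":[0,5.4,37.5],"rot":[-0.17,0,0]}]'
python3 -c "
from plan import *
im=ctrl.get_image('top')[:,:,::-1]
cv2.imwrite('pics/t8.png',cv2.resize(im[220:320,170:390],None,fx=3.5,fy=3.5))"
```

```text
t: 33.43
ee_pos: [463.2, 314.6, 62.6]
orientation: [2.828, 0.11, 0.018]
ft_force: [2.6, -4.4, 2.8]
width: 11.4
grasp_force: 30.0
t: 34.43
ee_pos: [464.4, 297.9, 28.2]
orientation: [2.658, 0.104, 0.026]
ft_force: [3.8, -5.5, 0.3]
width: 10.9
grasp_force: 30.0
```

View pics/t8.png

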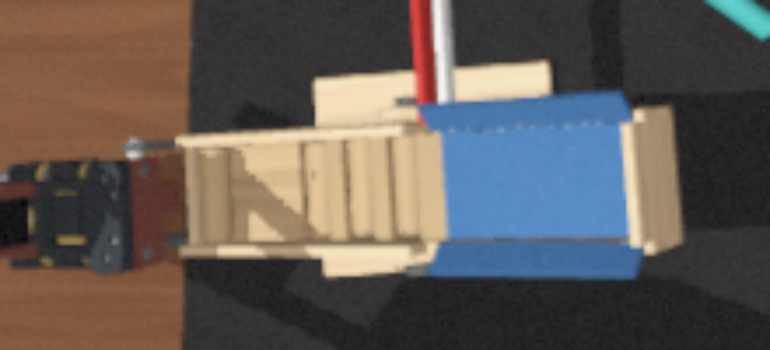

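All the dowels have run out. Pockets at crop x of 320, 365 and 410 show wood where there was green, and a spare lies at the end wall at (215,195). Now tipping back at the same rate.

```bash
python3 -m inch '[{"xyz":[0,-0.2,-4.5],"rot":[0.02,0,0]},{"xyz":[0,-0.3,-8.9],"rot":[0.04,0,0]},{"xyz":[0,-0.4,-13.4],"rot":[0.06,0,0]},{"xyz":[0,-0.3,-17.8],"rot":[0.08,0,0]},{"xyz":[0,-0.2,-22.3],"rot":[0.1,0,0]},{"xyz":[0,0,-26.8],"rot":[0.12,0,0]},{"xyz":[0,0.4,-31.2],"rot":[0.14,0,0]},{"xyz":[0,0.8,-35.7],"rot":[0.16,0,0]},{"xyz":[0,1.3,-40],"rot":[0.18,0,0]},{"xyz":[0,1.9,-44.5],"rot":[0.2,0,0]},{"xyz":[0,2.6,-49],"rot":[0.22,0,0]},{"xyz":[0,3.3,-53.4],"rot":[0.24,0,0]}]' && python3 -m inch '[{"xyz":[0,-0.2,-4.5],"rot":[0.02,0,0]},{"xyz":[0,-0.3,-8.9],"rot":[0.04,0,0]},{"xyz":[0,-0.4,-13.4],"rot":[0.06,0,0]},{"xyz":[0,-0.3,-17.8],"rot":[0.08,0,0]},{"xyz":[0,-0.2,-22.3],"rot":[0.1,0,0]},{"xyz":[0,0,-26.8],"rot":[0.12,0,0]},{"xyz":[0,0.4,-31.2],"rot":[0.14,0,0]},{"xyz":[0,0.8,-35.7],"rot":[0.16,0,0]},{"xyz":[0,1.3,-40],"rot":[0.18,0,0]},{"xyz":[0,1.9,-44.5],"rot":[0.2,0,0]},{"xyz":[0,2.6,-49],"rot":[0.22,0,0]},{"xyz":[0,3.3,-53.4],"rot":[0.24,0,0]}]'
```

```text
t: 35.48
ee_pos: [462.8, 319.8, 77.2]
orientation: [2.899, 0.113, 0.014]
ft_force: [5.2, -5.6, -2.3]
width: 11.5
grasp_force: 30.0
t: 36.48
ee_pos: [462.1, 329.3, 129.7]
orientation: [-3.139, -0.122, -0.001]
ft_force: [4.7, -5.1, -3.2]
width: 10.7
grasp_force: 30.0
```

```bash
python3 -m inch '[{"xyz":[0,-0.2,-4.5],"rot":[0.02,0,0]},{"xyz":[0,-0.3,-8.9],"rot":[0.04,0,0]},{"xyz":[0,-0.4,-13.4],"rot":[0.06,0,0]},{"xyz":[0,-0.3,-17.8],"rot":[0.08,0,0]},{"xyz":[0,-0.2,-22.3],"rot":[0.1,0,0]},{"xyz":[0,0,-26.8],"rot":[0.12,0,0]},{"xyz":[0,0.4,-31.2],"rot":[0.14,0,0]},{"xyz":[0,0.8,-35.7],"rot":[0.16,0,0]},{"xyz":[0,1.3,-40],"rot":[0.18,0,0]},{"xyz":[0,1.9,-44.5],"rot":[0.2,0,0]},{"xyz":[0,2.6,-49],"rot":[0.22,0,0]},{"xyz":[0,3.3,-53.4],"rot":[0.24,0,0]}]'
python3 -c "
from plan import *
o=ctrl.get_obs();print(o['qpos'].round(2))
for t in(-.2,-.25,-.3): print(t,bp(0,223,-25,t))"
```

```text
t: 37.48
ee_pos: [462.3, 326.1, 183.0]
orientation: [-2.899, -0.113, 0.012]
ft_force: [3.6, -4.3, -2.4]
width: 11.2
grasp_force: 30.0
[0.5 0.3 1.9 0.3 0.8 1.8]
-0.2 [467.4 328.2 174.6]
-0.25 [467.5 326.3 185.6]
-0.3 [467.7 323.9 196.5]
```

```bash
python3 -m inch '[{"xyz":[0,-0.2,-4.5],"rot":[0.02,0,0]},{"xyz":[0,-0.3,-8.9],"rot":[0.04,0,0]},{"xyz":[0,-0.4,-13.4],"rot":[0.06,0,0]},{"xyz":[0,-0.3,-17.8],"rot":[0.08,0,0]},{"xyz":[0,-0.2,-22.3],"rot":[0.1,0,0]},{"xyz":[0,0,-26.8],"rot":[0.12,0,0]},{"xyz":[0,0.4,-31.2],"rot":[0.14,0,0]},{"xyz":[0,0.8,-35.7],"rot":[0.16,0,0]},{"xyz":[0,1.3,-40],"rot":[0.18,0,0]},{"xyz":[0,1.9,-44.5],"rot":[0.2,0,0]},{"xyz":[0,2.6,-49],"rot":[0.22,0,0]},{"xyz":[0,3.3,-53.4],"rot":[0.24,0,0]}]' && python3 -m inch '[{"xyz":[0,0,0],"rot":[0,0,0]},{"xyz":[0,0,0],"rot":[0,0,0]},{"xyz":[0,0,0],"rot":[0,0,0]},{"xyz":[0,0,0],"rot":[0,0,0]},{"xyz":[0,0,0],"rot":[0,0,0]},{"xyz":[0,0,0],"rot":[0,0,0]},{"xyz":[0,0,0],"rot":[0,0,0]},{"xyz":[0,0,0],"rot":[0,0,0]}]'
python3 -c "
from plan import *
im=ctrl.get_image('top')[:,:,::-1]
cv2.imwrite('pics/t9.png',cv2.resize(im[220:320,170:390],None,fx=3.5,fy=3.5))"
```

```text
t: 38.48
ee_pos: [463.4, 310.4, 234.1]
orientation: [-2.66, -0.103, 0.024]
ft_force: [2.8, -2.5, -3.5]
width: 11.1
grasp_force: 30.0
t: 39.15
ee_pos: [463.4, 310.4, 233.9]
orientation: [-2.661, -0.104, 0.024]
ft_force: [2.4, -5.7, -0.9]
width: 11.5
grasp_force: 30.0
```

View pics/t9.png

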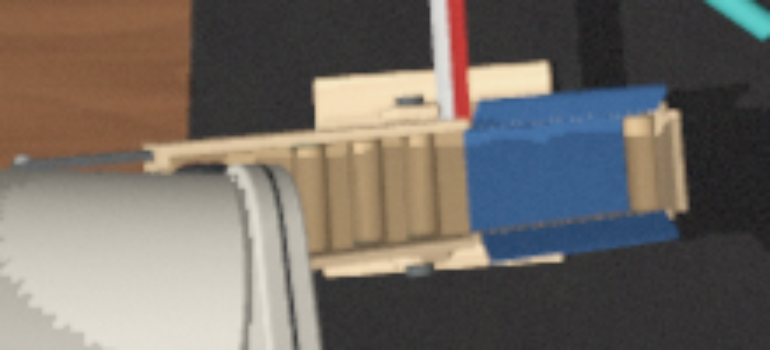

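All three pockets hold a dowel, at crop x of 310, 365 and 420, and the fourth lies at the channel's outer end (640,165). Levelling to about -0.02.

```bash
python3 -m inch '[{"xyz":[0,0.3,4.5],"rot":[-0.02,0,0]},{"xyz":[0,0.7,8.9],"rot":[-0.04,0,0]},{"xyz":[0,1.2,13.4],"rot":[-0.06,0,0]},{"xyz":[0,1.8,17.8],"rot":[-0.08,0,0]},{"xyz":[0,2.4,22.2],"rot":[-0.1,0,0]},{"xyz":[0,3.2,26.6],"rot":[-0.12,0,0]},{"xyz":[0,4,31],"rot":[-0.14,0,0]},{"xyz":[0,4.9,35.4],"rot":[-0.16,0,0]},{"xyz":[0,5.9,39.7],"rot":[-0.18,0,0]},{"xyz":[0,7,44],"rot":[-0.2,0,0]},{"xyz":[0,8.2,48.3],"rot":[-0.22,0,0]},{"xyz":[0,9.5,52.6],"rot":[-0.24,0,0]}]' && python3 -m inch '[{"xyz":[0,0.3,4.5],"rot":[-0.02,0,0]},{"xyz":[0,0.7,8.9],"rot":[-0.04,0,0]},{"xyz":[0,1.2,13.4],"rot":[-0.06,0,0]},{"xyz":[0,1.8,17.8],"rot":[-0.08,0,0]},{"xyz":[0,2.4,22.2],"rot":[-0.1,0,0]},{"xyz":[0,3.2,26.6],"rot":[-0.12,0,0]},{"xyz":[0,4,31],"rot":[-0.14,0,0]},{"xyz":[0,4.9,35.4],"rot":[-0.16,0,0]},{"xyz":[0,5.9,39.7],"rot":[-0.18,0,0]},{"xyz":[0,7,44],"rot":[-0.2,0,0]},{"xyz":[0,8.2,48.3],"rot":[-0.22,0,0]},{"xyz":[0,8.2,48.3],"rot":[-0.22,0,0]}]' && python3 -m inch '[{"xyz":[0,0,0],"rot":[0,0,0]},{"xyz":[0,0,0],"rot":[0,0,0]},{"xyz":[0,0,0],"rot":[0,0,0]},{"xyz":[0,0,0],"rot":[0,0,0]},{"xyz":[0,0,-30],"rot":[0,0,0]},{"xyz":[0,0,-70],"rot":[0,0,0]},{"xyz":[0,0,-110],"rot":[0,0,0]},{"xyz":[40,0,-140],"rot":[0,0,0]},{"xyz":[80,0,-140],"rot":[0,0,0]},{"xyz":[120,0,-140],"rot":[0,0,0]},{"xyz":[150,0,-140],"rot":[0,0,0]},{"xyz":[150,0,-140],"rot":[0,0,0]}]' 130
python3 - <<'E'
from plan import *
im=ctrl.get_image('scene')[:,:,::-1].copy()
for t,c in((0,(255,0,255)),(-.06,(0,0,255))):
  for P in [(37.5,157,20),(-37.5,157,20),(45.5,-161,26),(-45.5,-161,26),(32,223,0),(69.5+68,-26,50)]:
    q=proj('scene',bp(*P,t))[0]; cv2.circle(im,tuple(int(v) for v in np.round(q)),0,c,-1)
cv2.imwrite('pics/s10.png',cv2.resize(im[130:280,290:480],None,fx=4,fy=4,interpolation=cv2.INTER_NEAREST))
plan(bp(137.5,-26,36,-.02)+[0,0,60]); plan(bp(137.5,-26,36,-.02))
E
```

```text
t: 40.2
ee_pos: [462.3, 326.1, 182.9]
orientation: [-2.902, -0.114, 0.012]
ft_force: [4.7, -7.9, -0.4]
width: 11.3
grasp_force: 30.0
t: 41.2
ee_pos: [462.0, 329.5, 133.6]
orientation: [-3.123, -0.124, -0.0]
ft_force: [7.2, -7.6, -2.7]
width: 11.6
grasp_force: 30.0
t: 42.2
ee_pos: [616.4, 339.0, 274.2]
orientation: [-3.118, -0.118, -0.004]
ft_force: [-1.2, -1.1, -0.5]
width: 43.1
grasp_force: 0.0
xyz [-10.5 249.2  37.1] rot [-0. -0.  0.] -> [621.9  90.3 231.5]
xyz [-10.5 250.4  97.1] rot [-0. -0.  0.] -> [621.9  90.3 171.5]
```

View pics/s10.png

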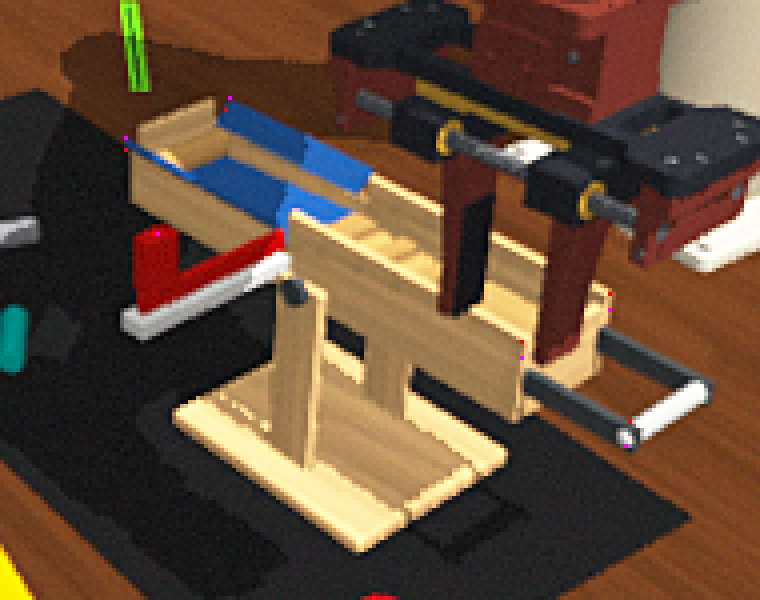

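The tilt is about -0.04, with corners between the 0 and -0.06 markers. The spare is at the channel's outer end at about (200,150). Now shutting the gate.

```bash
python3 -m inch '[{"xyz":[-2,40,0],"rot":[0,0,0]},{"xyz":[-4,80,0],"rot":[0,0,0]},{"xyz":[-6,120,10],"rot":[0,0,0]},{"xyz":[-8,160,20],"rot":[0,0,0]},{"xyz":[-10,200,30],"rot":[0,0,0]},{"xyz":[-10,235,37],"rot":[0,0,0]},{"xyz":[-10,250,37],"rot":[0,0,0]},{"xyz":[-10,251,37],"rot":[0,0,0]},{"xyz":[-10,251,60],"rot":[0,0,0]},{"xyz":[-10,251,80],"rot":[0,0,0]},{"xyz":[-10,251,96],"rot":[0,0,0]},{"xyz":[-10,251,96],"rot":[0,0,0]}]' && python3 -m inch '[{"xyz":[0,0,0],"rot":[0,0,0]},{"xyz":[0,0,0],"rot":[0,0,0]},{"xyz":[0,0,0],"rot":[0,0,0]},{"xyz":[0,0,0],"rot":[0,0,0]},{"xyz":[0,0,0],"rot":[0,0,0]},{"xyz":[0,0,0],"rot":[0,0,0]},{"xyz":[0,0,0],"rot":[0,0,0]},{"xyz":[0,0,0],"rot":[0,0,0]}]' 255
```

```text
t: 43.25
ee_pos: [618.3, 91.4, 170.7]
orientation: [-3.119, -0.123, 0.009]
ft_force: [-0.2, 0.6, -0.7]
width: 42.9
grasp_force: 0.0
t: 43.92
ee_pos: [621.3, 90.4, 174.3]
orientation: [-3.118, -0.121, -0.001]
ft_force: [0.1, 3.4, 5.3]
width: 13.6
grasp_force: 30.0
```

```bash
python3 -m inch '[{"xyz":[-7,0,0],"rot":[0,0,0]},{"xyz":[-14,0,0],"rot":[0,0,0]},{"xyz":[-21,0,0],"rot":[0,0,0]},{"xyz":[-28,0,0],"rot":[0,0,0]},{"xyz":[-35,0,0],"rot":[0,0,0]},{"xyz":[-42,0,0],"rot":[0,0,0]},{"xyz":[-49,0,0],"rot":[0,0,0]},{"xyz":[-56,0,0],"rot":[0,0,0]},{"xyz":[-62,0,0],"rot":[0,0,0]},{"xyz":[-67,0,0],"rot":[0,0,0]},{"xyz":[-70,0,0],"rot":[0,0,0]},{"xyz":[-71,0,0],"rot":[0,0,0]}]' && python3 -m inch '[{"xyz":[0,0,0],"rot":[0,0,0]},{"xyz":[0,0,0],"rot":[0,0,0]},{"xyz":[0,0,0],"rot":[0,0,0]}]'
```

```text
t: 44.92
ee_pos: [553.2, 85.4, 174.6]
orientation: [-3.117, -0.12, -0.012]
ft_force: [12.6, 8.1, -3.5]
width: 14.2
grasp_force: 30.0
t: 45.17
ee_pos: [553.2, 85.3, 174.5]
orientation: [-3.117, -0.12, -0.01]
ft_force: [7.9, 8.5, -1.0]
width: 14.0
grasp_force: 30.0
```

At the stop. I'll release, rise clear, move away and check.

```bash
python3 -m inch '[{"xyz":[2,0,0],"rot":[0,0,0]},{"xyz":[2,0,0],"rot":[0,0,0]},{"xyz":[2,0,0],"rot":[0,0,0]},{"xyz":[2,0,0],"rot":[0,0,0]},{"xyz":[2,0,-30],"rot":[0,0,0]},{"xyz":[2,0,-70],"rot":[0,0,0]},{"xyz":[2,0,-100],"rot":[0,0,0]},{"xyz":[2,0,-100],"rot":[0,0,0]}]' 130 && python3 -m inch '[{"xyz":[0,40,0],"rot":[0,0,0]},{"xyz":[0,80,0],"rot":[0,0,0]},{"xyz":[0,120,0],"rot":[0,0,0]},{"xyz":[0,160,0],"rot":[0,0,0]},{"xyz":[0,200,0],"rot":[0,0,0]},{"xyz":[0,240,0],"rot":[0,0,0]},{"xyz":[0,280,0],"rot":[0,0,0]},{"xyz":[0,320,0],"rot":[0,0,0]},{"xyz":[0,350,0],"rot":[0,0,0]},{"xyz":[0,350,0],"rot":[0,0,0]},{"xyz":[0,350,0],"rot":[0,0,0]}]'
python3 - <<'E'
from plan import *
im=ctrl.get_image('top')[:,:,::-1]; s=ctrl.get_image('scene')[:,:,::-1].copy()
for t,c in((0,(255,0,255)),(-.06,(0,0,255))):
  for P in [(37.5,157,20),(45.5,-161,26),(-45.5,-161,26),(32,223,0),(69.5,-26,50)]:
    q=proj('scene',bp(*P,t))[0]; cv2.circle(s,tuple(int(v) for v in np.round(q)),0,c,-1)
a=cv2.resize(im[190:330,170:390],(400,255)); b=cv2.resize(s[130:280,290:480],(400,316),interpolation=cv2.INTER_NEAREST)
cv2.imwrite('pics/f.png',np.vstack([cv2.resize(a,None,fx=1.0,fy=1.0),b]))
E
```

```text
t: 45.83
ee_pos: [555.2, 82.5, 279.6]
orientation: [-3.119, -0.121, -0.014]
ft_force: [0.6, -0.6, 1.1]
width: 43.3
grasp_force: 0.0
t: 46.75
ee_pos: [578.4, -267.9, 265.2]
orientation: [-3.119, -0.117, 0.003]
ft_force: [-0.4, 0.2, -0.3]
width: 43.2
grasp_force: 0.0
```

View pics/f.png

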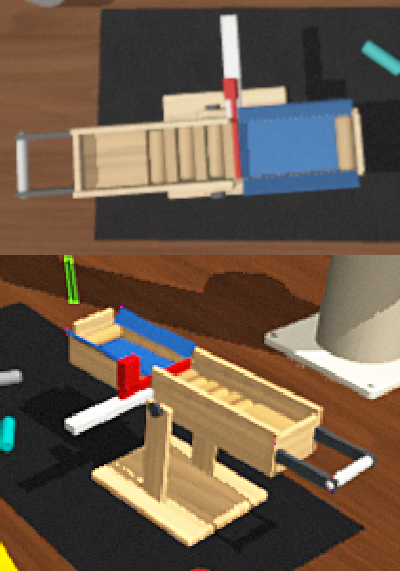

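The gate is shut, and pockets at crop x of 157, 186 and 215 are filled. The spare is at the channel's end (345,143), the tilt about -0.04, and the gripper is clear. Handing in.

```bash
python3 -c "
from workcell import ctrl
print(ctrl.close_job())"
```

```text
the job is handed in; nothing more can be done
None
```

The job is handed in: all three pockets hold a dowel, the spare is in the channel behind the shut gate, the board is about 0.04 rad off level (channel end down), and the gripper is clear; the hand-in gave no verdict.

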